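# Pack treated iron into a two-layer storage box with desiccant

## Task

Pack the conserved ironwork into the storage box. First set the desiccant canister upright in its square pocket with its screw cap turned fully open, and lay the axe head and the hammer head, whichever are there, down in their own cavities beside it; then fit the divider tray level on its pillars in the box, and only then lay the door bolt, padlock and hinge that are there flat in their own recesses in the tray. Never tip the canister over, and leave the other things on the bench where they are.

Things in the scene. Friction and masses are not known exactly. Their poses are not given: they have to be found in the camera images.
- box: The storage box: blue-grey, open-topped, too heavy to move, on the left or right of the table. 258 x 208 mm outside plus a rim flared 8 mm; rim 80 mm above the table; inside 250 (x) x 196 (y) mm, inner floor 6 mm above the table. Origin: centre of its underside; x along its length, z up. A pale insert 12 mm thick on the floor has two oblong cavities and a square pocket through to the floor
- axe_cavity (a point): Centre of the floor of the box's cavity for the axe head: 140 (x) x 42 (y) mm, 12 mm deep. Axes as the box
- hammer_cavity (a point): Centre of the floor of the box's cavity for the hammer head: 120 (x) x 44 (y) mm, 12 mm deep. Axes as the box
- canister_pocket (a point): Centre of the floor of the box's square pocket for the canister: 68 x 68 mm, 12 mm deep. Axes as the box
- divider_seat (a point): Point in the middle of the box, 60 mm above the table, level with the tops of the four 16 mm square corner pillars that carry the divider: where the centre of the divider's underside belongs. Axes as the box
- divider_handle (a point): Divider tray, 0.32 kg, on the side of the table away from the box: white, 242 (x) x 188 (y) x 18 mm, with an orange handle bar along its middle, 122 (x) x 14 (y) x 16 mm high, on posts 12 mm square 55 mm either side. This point: the bar's centre, 42 mm above the tray's underside. It fits the box either way round, 4 mm clear on each side
- bolt_recess (a point): Centre of the floor of the divider's recess for the door bolt: 160 (x) x 44 (y) mm, 10 mm deep, floor 8 mm above the tray's underside. Axes as the divider
- padlock_recess (a point): Centre of the floor of the divider's recess for the padlock: 90 (x) x 46 (y) mm, 10 mm deep, floor 8 mm above the tray's underside. Axes as the divider
- hinge_recess (a point): Centre of the floor of the divider's recess for the hinge: 100 (x) x 50 (y) mm, 10 mm deep, floor 8 mm above the tray's underside. Axes as the divider
- axe_c (a point): Dark iron axe head without handle, 130 x 32 x 40 mm (46 at the cutting edge), 0.55 kg, standing with its eye upright. Origin: centre of its length and width, half-way up; x along the length, z up. Fits its place either way round. Parallel sides 32 mm apart from the back end to 14 mm past the centre, then tapering to the edge at +x. May be absent
- hammer_c (a point): Dark iron hammer head without handle, 110 x 34 x 36 mm, 0.5 kg. Origin: centre of its length and width, half-way up; x along the length, z up. Fits its place either way round. The middle 46 mm is a block 34 mm wide. May be absent
- canister_c (a point): Desiccant canister, 0.23 kg: white square tub 60 x 60 x 24 mm with a round orange ribbed screw cap on top, 46 mm across and 23 mm high, from 25 to 48 mm above the underside. Origin: on the cap's axis, 24 mm above the underside; z up, x and y square to the tub's sides. It can be lifted by the cap
- cap (a joint): Turn of the canister's captive screw cap relative to the tub, rad: 0 shut, 2.2 at the stop, fully open. It opens anticlockwise seen from above, stays where it is left (about 0.06 N m of friction), never comes off and does not rise. The tub turns with the cap unless it is held, as it is by the square pocket (after up to about 0.15 rad of play)
- bolt_c (a point): Iron door bolt, 150 x 34 x 26 mm, 0.28 kg: a back plate 5 mm thick, a case 66 mm long, 34 mm wide over its middle, and a round bar along it. Origin: centre of its length and width, half-way up; x along the length, z up. Fits its place either way round. May be absent
- padlock_c (a point): Iron padlock lying flat, 80 x 36 x 28 mm, 0.24 kg: a body 56 mm long, 36 mm wide, from 40 mm behind (-x) to 16 mm ahead (+x) of this point, and a shackle at +x. Origin: centre of its length and width, half-way up; x along the length, z up. Fits its place either way round. May be absent
- hinge_c (a point): Folded iron hinge lying flat, 90 x 40 x 24 mm, 0.22 kg: two thick leaves, and a knuckle 24 mm across along the -y side. Either face may be up. Origin: centre of its length and width, half-way up; x along the length, z up. Fits its place either way round. May be absent
- wax_tin: Bystander: small brass tin, 38 mm across, 30 mm high, among the iron pieces. Origin at the centre of its underside
- pigment_pot: Bystander: small amber glass pot with a black cap, 34 mm across, 34 mm high, among the iron pieces. Origin at the centre of its underside
- wire_brush: Bystander: brush lying behind the iron pieces. Origin under its middle
- cork_block: Bystander: cork sanding block 100 x 60 x 35 mm towards the back. Origin at the centre of its underside
- resin_jar: Bystander: jar, 72 mm across, 85 mm high, towards the back of the table. Origin at the centre of its underside
- yellow_bottle: Bystander: yellow plastic bottle with a red cap, 64 mm across, 170 mm high, towards the back. Origin at the centre of its underside
Mind the look-alikes: they are no part of the job. Of the things like the part that bears canister_c, leave any that is pink; of the rest the smaller one is meant.

How it is judged (in metres and radians):
On the way, in this order (a step that is already met when the one before it is completed fails the run):
1. the bottom layer is complete: the canister sits in its pocket with the cap open, and every axe or hammer head present lies in its cavity (horizontal distance between axe_c and axe_cavity below 0.012 m and z of axe_c in the frame of axe_cavity between 0.015 and 0.025 m and angle between each of axe_c, hammer_c, canister_c's own z axis and vertical below 0.12 rad and horizontal distance between hammer_c and hammer_cavity below 0.012 m and z of hammer_c in the frame of hammer_cavity between 0.013 and 0.023 m and horizontal distance between canister_c and canister_pocket below 0.012 m and z of canister_c in the frame of canister_pocket between 0.019 and 0.029 m and value of joint cap above 1.9 rad), for 0.2 s.
2. the divider tray sits level on the pillars over the complete bottom layer (all of step 1 and horizontal distance between divider_handle and divider_seat below 0.011 m and z of divider_handle in the frame of divider_seat between 0.037 and 0.046 m and angle between divider_handle's own z axis and vertical below 0.05 rad and angle between the x axis of divider_handle and the x axis of divider_seat, either way round below 0.07 rad), for 0.2 s.
3. every bolt, padlock and hinge present lies in its recess of the fitted tray (horizontal distance between divider_handle and divider_seat below 0.011 m and z of divider_handle in the frame of divider_seat between 0.037 and 0.046 m and angle between divider_handle's own z axis and vertical below 0.05 rad and angle between the x axis of divider_handle and the x axis of divider_seat, either way round below 0.07 rad and horizontal distance between bolt_c and bolt_recess below 0.012 m and z of bolt_c in the frame of bolt_recess between 0.008 and 0.018 m and angle between the z axis of bolt_c and the z axis of bolt_recess, either way round below 0.12 rad and horizontal distance between padlock_c and padlock_recess below 0.012 m and z of padlock_c in the frame of padlock_recess between 0.009 and 0.019 m and angle between the z axis of padlock_c and the z axis of padlock_recess, either way round below 0.12 rad and horizontal distance between hinge_c and hinge_recess below 0.012 m and z of hinge_c in the frame of hinge_recess between 0.007 and 0.017 m and angle between the z axis of hinge_c and the z axis of hinge_recess, either way round below 0.12 rad), for 0.2 s.
At the end, for the whole second after the job is handed in: Cap past 1.9 rad. Divider on its pillars: 11 mm sideways, 4 mm in height, tilt under 0.05, along the box within 0.07 rad. Canister and each iron piece present in its own pocket, cavity or recess: centre within 12 mm of its middle, 5 mm of resting height, tilt under 0.12 rad (all of step 1 and all of step 3); the robot touches nothing.
It fails at once if the canister is tipped by more than 0.6 rad (angle between canister_c's own z axis and vertical above 0.6 rad).
It fails at once if a bystander is shoved more than 80 mm (distance of any of wax_tin, pigment_pot, wire_brush, cork_block, resin_jar, yellow_bottle from where it was at the start of the episode above 0.08 m).
It fails at once if the bottle or the jar is knocked over (angle between any of resin_jar, yellow_bottle's own z axis and vertical above 0.6 rad).
Of axe, hammer only 1 to 2 are there at a start; the rules pass over those that are not, and their reading is None.
Of bolt, padlock, hinge only 2 to 3 are there at a start; the rules pass over those that are not, and their reading is None.
At some moment in a run one of bolt, padlock, hinge may be knocked a few centimetres aside while the robot is not near it.
It also fails if it takes over 210 s, if anything falls off the work surface, if the arm or the gripper's body presses on something with over 40 N, if the wrist force passes 120 N, or if a joint passes its speed limit or range.

## Robot

A 6-joint arm with a two-finger parallel gripper is mounted at the origin on the work surface. World frame = base frame: x ahead of the robot, y to its left, z up, the work surface at z = 0. Lengths are in mm, angles in rad, forces in N, time in s.
With the tool pointing down it reaches from about 325 to 875 mm from the base axis. Payload 4.4 kg.
Tool frame: the origin (TCP) lies between the finger pads; the fingertips stand 11 mm ahead of it and the grasp point (between the pads) lies 8 mm behind it; z points along the fingers, y is the line along which they close (so a half turn about z gives the same grasp; the last joint's range is limited). The gripper opens to 85 mm and grips with 20 to 120 N. Pads are 22 mm wide; open, the fingers measure 114 mm over their backs; the gripper's body (76 mm by 85 mm) begins 54 mm behind the grasp point. The pads swing forward as they close: fully open they stand 13 mm farther back than shut.
Start: joints at [-1.456, 0.207, 1.542, -0, 1.393, -0.15], TCP at [151.029, -554.813, 242.282] pointing down, gripper open.
Joint ranges: [-2.73, 2.73], [-0.86, 2.22], [0.23, 2.46], [-1.11, 4.25], [0.08, 2.63], [-2.82, 2.82]. Speed limits (rad/s): [2.79, 2.79, 3.14, 3.14, 3.14, 3.14].

## Interface

Orientations are given as a unit quaternion [w, x, y, z].
In Python, from station import arm gives the robot as it stands. The module is installed in compiled form; this text tells all that it offers.
- The arm moves only by the shell command python3 -m pendant 'ROWS' [OPENING] [FORCE]. ROWS is JSON, a list of rows, each a list of 6 numbers: the shift along the tool's x, y, z as a fraction of full scale, then the turn, a rotation vector about the tool's x, y, z as a fraction of full scale. A call has 1 to 20 rows; each row shifts and turns the commanded pose from where the row before left it, along the tool's axes as they then stand; what a row does not reach is not made up. Full scale, the value 1, is 2 cm for a shift and 8 degrees for a turn. A row lasts 1/8 s, in which the tool goes at most 62.5 mm and 10.7 degrees, less where a joint would pass 70% of its speed; a pose out of reach is approached as far as the arm can. A call with a number of a shift or a turn outside -1 to 1 is refused whole. A call with a gripper value outside its range is refused whole. OPENING is the opening, from 0 (shut) to 1 (fully open), set as the call begins (- or left out, the last holds). The fingers move at their own pace and stop on an object; FORCE is the grip in N (left out, the last holds). Time passes only in rows, so rows that do not move let the fingers close. It gives the time, the measured TCP pose, the force, the opening and the grip force at its end, in the units of the state.
- arm.state(): the state, without advancing time (a new reading comes with each control period).
- arm.capture(name): name is "scene" or "top" or "wrist"; returns a dict with "color" (420x560x3 uint8, red, green, blue), "fovy" (degrees; the focal length in pixels is half the picture's height over the tangent of half this angle, whatever the lens; pixels are square), "cx", "cy" (the principal point, pixels), "R" (3x3) and "t" (3): a world point X has camera coordinates R X + t. Camera axes: x right, y down, z forward; pixel columns grow to the right and rows downward; lengths in mm; the calibration is good to about 2 mm. The wrist camera is an equidistant fisheye: a pixel r from the principal point sees the ray r / f radians off the axis. A picture is of the moment at which its call begins. There is no depth.
- arm.hand_in(): hands the job in; it is judged then, once.
Trained networks look in the newest picture that a camera, given by its name, has taken for a name from the list of things; names that differ only in an ending like _2 or _b are one class to them, and where a whole thing is asked for, a point or a joint stands for the part that bears it (a point fixed in the world has none). Each returns a list of dicts, best first, with "confidence" (0 to 1); they miss things now and then, are a little off and sometimes report something else, mostly with a low value. They report only what shows in the picture. A call takes as long as a camera call. They do not tell look-alikes from the thing itself.
- arm.masks_of(camera, query): "region" (420x560 bool, what is visible of it) and "pixel" ([column, row] in pixels, amid what is visible of it).
The state is a dict: "time_s": time; "joint_positions": joint angles; "qd": joint speeds; "joint_efforts": joint torques, N m; "ee_pos": TCP position; "orientation": TCP orientation; "contact_force": force on the tool from outside, world axes, zero at the start; "ft_torque": the same for the moment, N m; "grip_width": finger opening in mm; "grip_force": force on a finger pad.
Only numpy, scipy, OpenCV 4.12 (cv2) and the standard library are available. Lean on these libraries where they do the work, as an engineer would, in place of code of your own. Each camera call takes 0.05 s, during which the arm holds its last target. There are 200 camera calls.

## Working session

There is one attempt and no reset: what is moved stays moved. The work goes in short steps, Python scripts to look and compute and a shell command to move; the robot and the scene stay as the last step left them, time stands still between calls to the robot, and variables do not carry over. Pictures are saved under pics/ and viewed, at most 14 in all, crops included, and the job is handed in when it is done.

```bash
mkdir -p pics
cat > h.py <<'E'
import numpy as np, cv2
from station import arm
def cap(n,save=None):
    c=arm.capture(n); 
    if save: cv2.imwrite('pics/'+save,cv2.cvtColor(c['color'],cv2.COLOR_RGB2BGR))
    return c
def ray(c,px):
    R=np.array(c['R']);t=np.array(c['t']).ravel();H=c['color'].shape[0]
    f=H/2/np.tan(np.radians(c['fovy']/2)); d=np.array([px[0]-c['cx'],px[1]-c['cy']],float)
    if c.get('fish'):
        r=np.hypot(*d); th=r/f; v=np.array([*(np.sin(th)*d/max(r,1e-9)),np.cos(th)])
    else: v=np.array([*(d/f),1.])
    return -R.T@t, R.T@v
def onz(c,px,z):
    o,v=ray(c,px); return o+v*(z-o[2])/v[2]
def proj(c,X):
    R=np.array(c['R']);t=np.array(c['t']).ravel();H=c['color'].shape[0]
    f=H/2/np.tan(np.radians(c['fovy']/2)); p=R@np.array(X,float)+t
    if c.get('fish'):
        r=np.hypot(p[0],p[1]); th=np.arctan2(r,p[2]); return np.array([c['cx'],c['cy']])+f*th*p[:2]/max(r,1e-9)
    return np.array([c['cx'],c['cy']])+f*p[:2]/p[2]
E
python3 - <<'E'
from h import *
c=cap('top','top0.png'); s=cap('scene','scene0.png')
for c_ in (c,s): print(c_['fovy'],c_['cx'],c_['cy'],-np.array(c_['R']).T@np.array(c_['t']).ravel())
print(arm.state()['orientation'])
for cam,cc in (('top',c),('scene',s)):
  for q in ['box','divider_handle','axe_c','hammer_c','canister_c','bolt_c','padlock_c','hinge_c','wax_tin','pigment_pot']:
    for m in arm.masks_of(cam,q): print(cam,q,round(m['confidence'],2),np.round(m['pixel']),m['region'].sum(),np.round(onz(cc,m['pixel'],20)[:2]))
E
```

```text
44.959879488396886 273.76757377629457 204.61859570683177 [ 402.74821462   -6.2353309  1544.81616425]
49.09117670849556 280.4794341874217 208.55252766248182 [1021.26157917 -410.92461854  848.78215676]
[-1.05519256e-03  9.91183732e-01  1.32490359e-01  1.58661708e-05]
top box 0.95 [404. 229.] 7473 [ 476. -365.]
top divider_handle 0.63 [173. 227.] 5097 [489. 329.]
top axe_c 0.84 [320. 240.] 473 [ 445. -113.]
top hammer_c 0.9 [244. 238.] 341 [456. 114.]
top canister_c 0.88 [335. 284.] 462 [ 316. -154.]
top canister_c 0.83 [209. 304.] 831 [260. 222.]
top canister_c 0.75 [281. 238.] 403 [454.   4.]
top bolt_c 0.72 [231. 167.] 612 [670. 154.]
top bolt_c 0.16 [260. 202.] 133 [561.  66.]
top padlock_c 0.29 [185. 155.] 570 [711. 295.]
top hinge_c 0.63 [279. 166.] 396 [672.   8.]
scene box 0.65 [122. 294.] 15764 [ 447. -353.]
scene divider_handle 0.95 [368. 157.] 5086 [513. 321.]
scene axe_c 0.82 [218. 230.] 776 [ 445. -109.]
scene axe_c 0.51 [404. 278.] 1274 [805. 105.]
scene hammer_c 0.95 [302. 185.] 672 [469. 127.]
scene hammer_c 0.71 [261. 255.] 277 [563. -81.]
scene canister_c 0.77 [281. 125.] 870 [264. 239.]
scene canister_c 0.74 [260. 206.] 704 [455.   6.]
scene canister_c 0.7 [166. 211.] 658 [ 318. -167.]
scene bolt_c 0.97 [365. 233.] 1071 [671. 132.]
scene bolt_c 0.15 [367. 156.] 5097 [507. 322.]
scene padlock_c 0.79 [271. 303.] 688 [ 665. -138.]
scene padlock_c 0.64 [124. 293.] 15849 [ 448. -351.]
scene padlock_c 0.19 [261. 254.] 256 [562. -79.]
scene padlock_c 0.17 [369. 157.] 5222 [512. 323.]
scene hinge_c 0.71 [324. 272.] 800 [684.  -8.]
scene wax_tin 0.74 [309. 219.] 276 [558.  67.]
scene pigment_pot 0.56 [262. 256.] 301 [566. -80.]
scene pigment_pot 0.39 [125. 297.] 15660 [ 457. -353.]
```

View pics/top0.png

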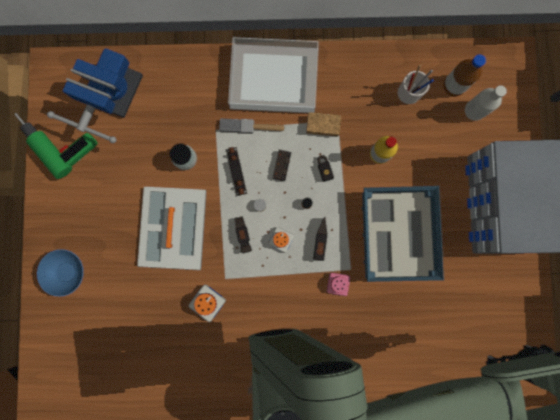

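View pics/scene0.png

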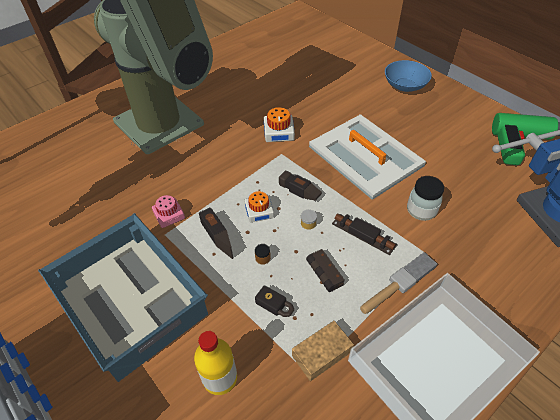

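Three canister-like things are in the top picture: pink at (339,284), a large orange-capped one at (207,303) and a smaller orange-capped one at (281,240). The smaller non-pink one at (281,240) fits the description. I'll confirm it in a crop, along with the box and tray layouts.

Run:
```python
from h import *
im=cv2.imread('pics/top0.png')[140:320,130:450]
cv2.imwrite('pics/crop0.png',cv2.resize(im,None,fx=2.5,fy=2.5,interpolation=cv2.INTER_CUBIC))
c=cap('top'); cap('scene')
for q in ['canister_c']:
  for cam in ('top','scene'):
    for m in arm.masks_of(cam,q): print(cam,m['pixel'],m['region'].sum(),cv2.minAreaRect(np.argwhere(m['region'])[:,::-1].astype(np.float32)))
for q,z in (('box',80),('divider_handle',18)):
    m=arm.masks_of('top',q)[0]; r=cv2.minAreaRect(np.argwhere(m['region'])[:,::-1].astype(np.float32))
    print(q,r,[np.round(onz(c,p,z)[:2]) for p in cv2.boxPoints(r)],onz(c,r[0],z))
w=cap('wrist'); print({k:w[k] for k in ('fovy','cx','cy','R','t')},arm.state()['ee_pos'])
```

```text
top [206.5, 304.4] 805 ((206.77297973632812, 302.06219482421875), (28.08519744873047, 30.217323303222656), 36.02737808227539)
top [279.1, 239.4] 412 ((280.3999938964844, 239.70001220703125), (21.0190372467041, 20.57182502746582), 26.56505012512207)
top [337.0, 283.9] 426 ((337.39190673828125, 283.6486511230469), (21.700666427612305, 20.549875259399414), 9.462322235107422)
scene [260.5, 207.0] 720 ((258.0294494628906, 205.61764526367188), (30.316951751708984, 26.92145347595215), 75.96376037597656)
scene [165.5, 209.6] 705 ((166.6999969482422, 209.9000244140625), (29.96331024169922, 26.385601043701172), 63.43495178222656)
scene [277.5, 123.2] 928 ((278.827392578125, 123.91151428222656), (33.991214752197266, 30.665260314941406), 86.18592071533203)Traceback (most recent call last):
  File "<stdin>", line 9, in <module>
IndexError: list index out of range
```

View pics/crop0.png

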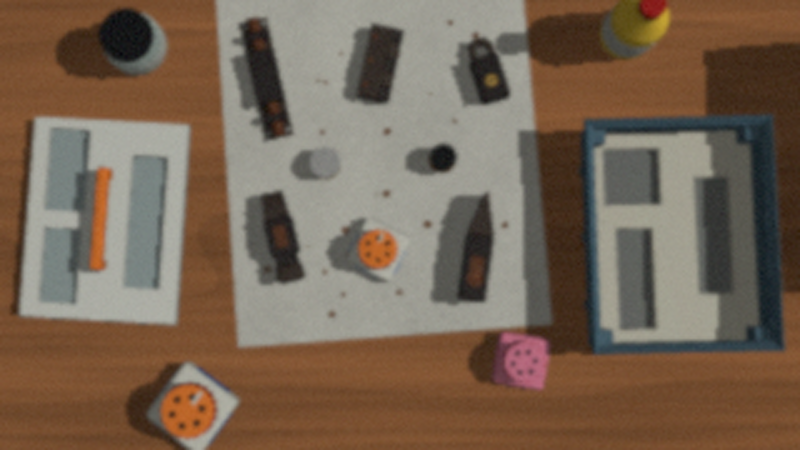

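The crop confirms it: the small orange-capped canister is at full-image (281,240), and the larger (207,303) and the pink (339,284) stay put. In the box, the pocket is upper left (383,210), the hammer cavity lower left (383,251) and the axe cavity right (416,234). In the tray, the bolt recess is right, with hinge and padlock on the left, sizes still to be checked. Next is a closer look from the wrist.

```bash
python3 -m pendant '[[1,-1,-0.35,0,0,0],[1,-1,-0.35,0,0,0],[1,-1,-0.35,0,0,0],[1,-1,-0.35,0,0,0],[1,-1,-0.35,0,0,0],[1,-1,-0.35,0,0,0],[1,-1,-0.35,0,0,0],[1,-1,-0.35,0,0,0],[1,-1,-0.35,0,0,0],[1,-1,-0.35,0,0,0],[1,-1,-0.35,0,0,0],[1,-1,-0.35,0,0,0],[1,-1,-0.35,0,0,0],[1,-1,-0.35,0,0,0],[1,-1,-0.35,0,0,0],[1,-1,-0.35,0,0,0],[1,-1,-0.35,0,0,0.95],[1,-1,-0.35,0,0,0.95],[0,0,0,0,0,0],[0,0,0,0,0,0]]' 1
python3 - <<'E'
from h import *
w=cap('wrist','w0.png'); s=arm.state(); print({k:w[k] for k in ('fovy','cx','cy')}, s['ee_pos'],s['orientation'])
R=np.array(w['R']);print(-R.T@np.array(w['t']).ravel(),R.round(3)); w['fish']=1
for q in ['divider_handle','axe_c','hammer_c','canister_c','bolt_c','padlock_c','hinge_c','box']:
    for m in arm.masks_of('wrist',q):
        r=cv2.minAreaRect(np.argwhere(m['region'])[:,::-1].astype(np.float32)); print(q,round(m['confidence'],2),np.round(m['pixel']),np.round(r[0]),np.round(r[1]),round(r[2]),np.round(onz(w,r[0],30)[:2]))
E
```

```text
time_s: 3.85
ee_pos: [406.5, -115.3, 368.0]
orientation: [0.0, 1.0, 0.001, -0.0]
contact_force: [-0.0, -0.9, -0.8]
grip_width: 85.4
grip_force: 0.0
{'fovy': 65.70646984690485, 'cx': 275.07152444418847, 'cy': 208.79368965014194} [ 406.42818445 -115.45678389  367.90521036] [ 6.50475951e-05  9.99999783e-01  4.87927475e-04 -4.37218552e-04]
[ 478.79895929 -115.38917948  499.94344004] [[ 0.001 -1.     0.   ]
 [-0.958 -0.001  0.287]
 [-0.287 -0.001 -0.958]]
divider_handle 0.7 [ 38. 130.] [ 36. 124.] [138.  73.] 90 [491. 299.]
axe_c 0.57 [277. 142.] [275. 134.] [22. 89.] 9 [ 450. -116.]
hammer_c 0.57 [125. 128.] [125. 129.] [69. 27.] 76 [465. 115.]
hammer_c 0.39 [191. 136.] [192. 137.] [32. 33.] 45 [448.   7.]
hammer_c 0.33 [ 36. 125.] [ 36. 124.] [ 73. 137.] 0 [491. 299.]
canister_c 0.91 [ 87. 249.] [ 86. 247.] [46. 53.] 29 [267. 223.]
canister_c 0.84 [195. 134.] [195. 136.] [41. 42.] 25 [449.   1.]
canister_c 0.64 [306. 220.] [305. 221.] [39. 41.] 13 [ 319. -162.]
canister_c 0.46 [124. 128.] [125. 129.] [69. 26.] 76 [466. 115.]
canister_c 0.31 [192.   9.] [195.  10.] [21. 30.] 90 [640.   1.]
bolt_c 0.64 [120.  27.] [120.  27.] [59. 25.] 79 [630. 124.]
padlock_c 0.97 [290.  11.] [290.  10.] [21. 29.] 90 [ 634. -136.]
padlock_c 0.51 [ 40. 125.] [ 36. 124.] [ 73. 138.] 0 [491. 299.]
hinge_c 0.97 [193.  10.] [196.  10.] [21. 30.] 90 [640.  -0.]
hinge_c 0.58 [426. 132.] [429. 131.] [143. 196.] 1 [ 463. -353.]
hinge_c 0.5 [127. 129.] [125. 130.] [69. 28.] 75 [465. 115.]
box 0.67 [192. 138.] [192. 138.] [31. 32.] 90 [447.   6.]
box 0.6 [425. 133.] [428. 131.] [143. 196.] 1 [ 463. -352.]
```

View pics/w0.png

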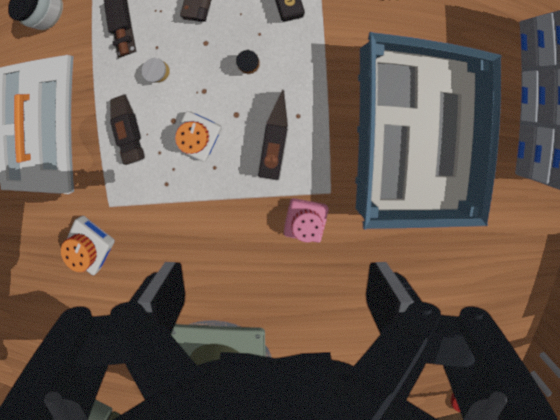

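The wrist view shows the box at (428,131), the axe at (275,134), the meant canister at (195,136), the hammer at (125,129) and the pink canister at (305,221). I'll fit models to the masks and rectify the box insert.

```bash
cat >> h.py <<'E'
from scipy.optimize import minimize
def slab(l,w,z0,z1): return np.array([(x*l/2,y*w/2,z) for x in (-1,1) for y in (-1,1) for z in (z0,z1)],float)
def cyl(r,z0,z1): return np.array([(r*np.cos(a),r*np.sin(a),z) for a in np.arange(0,6.3,.3) for z in (z0,z1)])
MODEL={'axe_c':np.array([(x,y,z) for x,y in ((-65,-16),(-65,16),(14,-16),(14,16),(65,-2),(65,2)) for z in (0,40)],float),
'hammer_c':slab(110,34,0,36),'canister_c':np.vstack([slab(60,60,0,24),cyl(23,25,48)]),
'bolt_c':slab(150,34,0,26),'padlock_c':slab(80,36,0,28),'hinge_c':slab(90,40,0,24),'divider_handle':slab(242,188,0,18),
'box':np.vstack([slab(274,224,72,80),slab(258,208,0,80)])}
def fit(c,mask,model,p0,zb=0):
    S=4; H,W=mask.shape
    mk=cv2.resize(mask.astype(np.uint8),(W*2,H*2),interpolation=cv2.INTER_NEAREST)
    def cost(p):
        ca,sa=np.cos(p[2]/50),np.sin(p[2]/50)
        P=model@np.array([[ca,sa,0],[-sa,ca,0],[0,0,1]])+[p[0],p[1],zb]
        q=np.array([proj(c,X) for X in P])*2+.5
        h=cv2.convexHull(np.round(q*16).astype(np.int32))
        m=np.zeros_like(mk); cv2.fillConvexPoly(m,h,1,shift=4)
        return 1-(m&mk).sum()/(m|mk).sum()
    best=None
    for a in p0[2:] :
        r=minimize(cost,[p0[0],p0[1],a*50],method='Nelder-Mead',options=dict(initial_simplex=[[p0[0],p0[1],a*50],[p0[0]+12,p0[1],a*50],[p0[0],p0[1]+12,a*50],[p0[0],p0[1],a*50+10]],xatol=.1,fatol=1e-4,maxiter=150))
        if best is None or r.fun<best.fun: best=r
    return best.x[0],best.x[1],best.x[2]/50,1-best.fun
def find(cam,c,q,near,angs=(0.,),zb=0,rad=80):
    ms=[m for m in arm.masks_of(cam,q) if np.linalg.norm(onz(c,m['pixel'],zb+20)[:2]-near)<rad]
    if not ms: return None
    m=ms[0]; return (*fit(c,m['region'],MODEL[q],(*near,*angs),zb),m['region'])
def ortho(c,x0,y0,a,z,L,W,s):
    # picture of plane z in frame (x0,y0,a): row 0 = +L/2 (x), col 0 = +W/2 (y)
    r,k=np.mgrid[0:int(L*s),0:int(W*s)]; X=L/2-r/s; Y=W/2-k/s
    P=np.stack([x0+X*np.cos(a)-Y*np.sin(a),y0+X*np.sin(a)+Y*np.cos(a),np.full_like(X,z)],-1)
    R=np.array(c['R']);t=np.array(c['t']).ravel();f=210/np.tan(np.radians(c['fovy']/2)); p=P@R.T+t
    if c.get('fish'):
        rr=np.hypot(p[...,0],p[...,1]); g=f*np.arctan2(rr,p[...,2])/np.maximum(rr,1e-9)
    else: g=f/p[...,2]
    return cv2.remap(c['color'],(c['cx']+g*p[...,0]).astype(np.float32),(c['cy']+g*p[...,1]).astype(np.float32),cv2.INTER_CUBIC)
def wr(save=None):
    c=cap('wrist',save); c['fish']=1; return c
def to(x,y,z,a):
    # steps from present TCP in tool axes (mm) and turn deg about tool z
    s=arm.state(); w,i,j,k=s['orientation']; p=np.array(s['ee_pos'])
    a0=2*np.arctan2(j,i); d=np.array([x,y,z])-p
    print('at',p.round(1),'a0 %.3f'%a0,'| shift x %.1f y %.1f z %.1f mm -> units %s | turn %.2f units'%(d[0]*np.cos(a0)+d[1]*np.sin(a0),d[0]*np.sin(a0)-d[1]*np.cos(a0),-d[2],np.round([(d[0]*np.cos(a0)+d[1]*np.sin(a0))/20,(d[0]*np.sin(a0)-d[1]*np.cos(a0))/20,-d[2]/20],2),-np.degrees((a-a0+np.pi/2)%np.pi-np.pi/2)/8))
E
python3 - <<'E'
from h import *
w=wr()
for q,n,an in (('axe_c',(450,-116),(0,.2,-.2)),('hammer_c',(465,115),(.2,0,)),('canister_c',(449,4),(.4,.1,-.3)),('box',(460,-360),(0,))):
    r=find('wrist',w,q,np.array(n),an); print(q,r and np.round(r[:4],3))
b=r
im=ortho(w,*b[:3],18,250,200,2.5)
cv2.imwrite('pics/box.png',cv2.cvtColor(im,cv2.COLOR_RGB2BGR))
E
```

```text
axe_c [ 4.50246e+02 -1.15683e+02 -1.61000e-01  9.38000e-01]
hammer_c [4.64520e+02 1.20758e+02 2.78000e-01 8.05000e-01]
canister_c [448.31    3.771   1.084   0.891]
box [ 4.61144e+02 -3.51972e+02  8.00000e-03  9.79000e-01]
```

View pics/box.png

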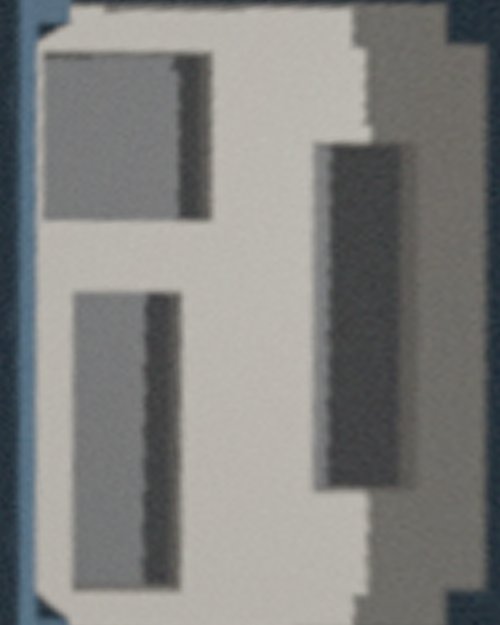

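The rectified insert (2.5 px/mm, box frame) shows the pocket centred at (128,136), the hammer cavity at (127,441) and the axe cavity at (365,317). Next I hover over the canister and refine.

```bash
python3 -m pendant '[[0.19,-0.545,0.945,0,0,0],[0.19,-0.545,0.945,0,0,0],[0.19,-0.545,0.945,0,0,0],[0.19,-0.545,0.945,0,0,0],[0.19,-0.545,0.945,0,0,0],[0.19,-0.545,0.945,0,0,0],[0.19,-0.545,0.945,0,0,0],[0.19,-0.545,0.945,0,0,0],[0.19,-0.545,0.945,0,0,0],[0.19,-0.545,0.945,0,0,0],[0.19,-0.545,0.945,0,0,0],[0,0,0,0,0,0],[0,0,0,0,0,0]]' 1
python3 - <<'E'
from h import *
w=wr('w1.png')
for q,n,an in (('axe_c',(450,-116),(0,.2,-.2)),('hammer_c',(465,118),(.2,0,)),('canister_c',(449,4),(.4,.1,-.4))):
    r=find('wrist',w,q,np.array(n),an)
    print(q,r and np.round(r[:4],3), r and [int(v) for v in cv2.boundingRect(r[4].astype(np.uint8))])
# orange cap circle
hsv=cv2.cvtColor(w['color'],cv2.COLOR_RGB2HSV); m=r[4]&(hsv[...,1]>120); m=m.astype(np.uint8)
ys,xs=np.nonzero(m); P=np.array([onz(w,p,48)[:2] for p in zip(xs,ys)]); print('cap',cv2.minEnclosingCircle(P.astype(np.float32)),P.mean(0),len(P))
to(r[0],r[1],40,0)
E
```

```text
time_s: 6.18
ee_pos: [449.1, 4.7, 161.0]
orientation: [0.0, 1.0, 0.0, 0.0]
contact_force: [0.8, 0.2, 0.3]
grip_width: 85.3
grip_force: 0.0
axe_c [ 4.50819e+02 -1.17152e+02 -1.68000e-01  9.30000e-01] [370, 129, 67, 143]
hammer_c [4.65151e+02 1.20825e+02 1.58000e-01 8.19000e-01] [118, 119, 64, 124]
canister_c [448.831   4.966   1.12    0.946] [232, 154, 88, 87]
cap ((456.66229248046875, 4.424159526824951), 30.05315589904785) [450.63003834   4.92112587] 2494
at [449.3   4.5 161.3] a0 0.000 | shift x -0.5 y -0.5 z 121.3 mm -> units [-0.02 -0.02  6.07] | turn 0.00 units
```

View pics/w1.png

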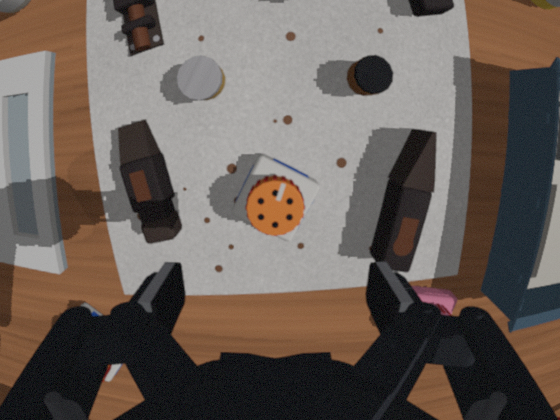

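The picture shows the canister at (275,205), yaw about 1.12, with the axe at (404,200) and the hammer at (150,180). Now I descend and grip the cap.

```bash
python3 -m pendant '[[0,0,1,0,0,0],[0,0,1,0,0,0],[0,0,1,0,0,0],[0,0,1,0,0,0],[0,0,1,0,0,0],[0,0,0.6,0,0,0],[0,0,0.4,0,0,0],[0,0,0,0,0,0]]' 1
python3 -m pendant '[[0,0,0,0,0,0],[0,0,0,0,0,0],[0,0,0,0,0,0],[0,0,0,0,0,0],[0,0,0,0,0,0],[0,0,0,0,0,0]]' 0.2 40
python3 -m pendant '[[0,0,-0.5,0,0,0],[0,0,-1,0,0,0],[0,0,-1,0,0,0],[0,0,-1,0,0,0],[0,0,-1,0,0,0],[0,0,-1,0,0,0],[0,0,-1,0,0,0],[0,0,-1,0,0,0],[0,0,0,0,0,0]]'
```

```text
time_s: 7.38
ee_pos: [448.6, 4.9, 40.2]
orientation: [-0.0, 1.0, 0.0, -0.0]
contact_force: [0.9, 0.1, 0.1]
grip_width: 85.3
grip_force: 0.0
time_s: 8.12
ee_pos: [449.3, 4.8, 41.2]
orientation: [0.0, 1.0, 0.0, 0.001]
contact_force: [-1.2, 0.3, 5.5]
grip_width: 44.6
grip_force: 40.5
time_s: 9.25
ee_pos: [449.8, 4.8, 192.0]
orientation: [0.0, 1.0, 0.0, 0.002]
contact_force: [-0.8, 0.1, -2.0]
grip_width: 44.7
grip_force: 41.4
```

```bash
python3 -m pendant '[[-0.18,1,-0.2,0,0,0],[-0.18,1,-0.2,0,0,0],[-0.18,1,-0.2,0,0,0],[-0.18,1,-0.2,0,0,0],[-0.18,1,-0.2,0,0,0],[-0.18,1,-0.2,0,0,0],[-0.18,1,-0.2,0,0,0],[-0.18,1,-0.2,0,0,0],[-0.18,1,-0.2,0,0,0],[-0.18,1,-0.2,0,0,0],[-0.18,1,-0.2,0,0,0],[-0.18,1,-0.2,0,0,0],[-0.18,1,-0.2,0,0,0],[-0.18,1,-0.2,0,0,0],[-0.18,1,-0.2,0,0,0],[-0.18,1,-0.2,0,0,0],[-0.18,1,-0.2,0,0,0],[-0.18,1,-0.2,0,0,0],[0,0,0,0,0,0],[0,0,0,0,0,0]]'
python3 - <<'E'
from h import *
w=wr()
im=ortho(w,461,-352,.008,18,280,230,2.); im2=ortho(w,461,-352,.008,80,280,230,2.)
cv2.imwrite('pics/box2.png',cv2.cvtColor(np.hstack([im,im2])[:600,:800],cv2.COLOR_RGB2BGR))
for m in arm.masks_of('wrist','box'): print(m['confidence'],m['pixel'],m['region'].sum())
r=find('wrist',w,'box',np.array((461,-352)),(0,));print(r and r[:4])
to(531,-303,200,0)
E
```

```text
time_s: 11.75
ee_pos: [384.0, -354.8, 262.1]
orientation: [-0.001, 1.0, 0.0, -0.0]
contact_force: [-0.2, -0.3, -2.1]
grip_width: 44.3
grip_force: 41.6
0.61 [267.3, 106.6] 46774
(np.float64(489.6592587906917), np.float64(-347.28918823308516), np.float64(0.009498621273147283), np.float64(0.9051155283034191))
at [ 384.1 -354.3  262.1] a0 0.001 | shift x 146.9 y -51.1 z 62.1 mm -> units [ 7.35 -2.55  3.11] | turn 0.01 units
```

View pics/box2.png

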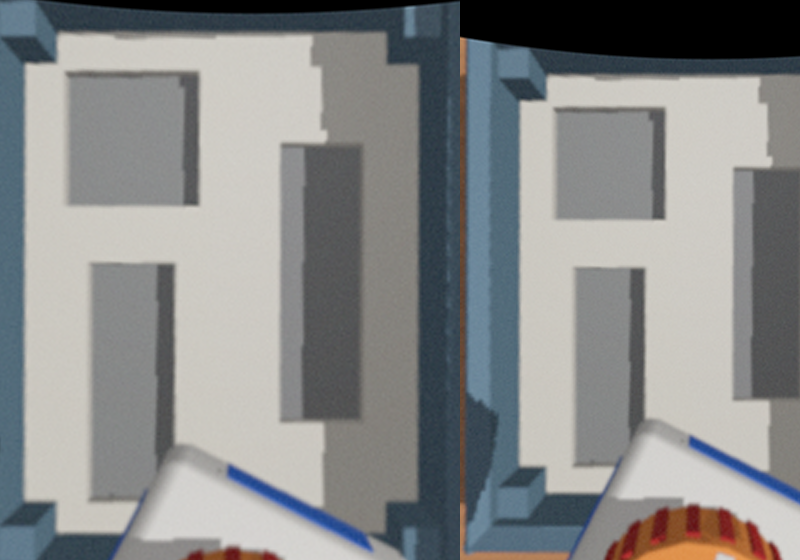

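The floor edges in this view suggest the box centre lies a few mm toward +y of the rim fit. I'll check numerically with wood/blue transitions.

Run:
```python
from h import *
w=wr(); t=cap('top')
for n,c in (('w',w),('t',t)):
  for z in (80,18):
    im=ortho(c,461,-352,.008,z,280,320,2.).astype(int)
    for x in (80,40,0):
        row=im[int((140-x)*2)-4:int((140-x)*2)+4].mean(0); d=row[:,2]-row[:,0]; lum=row.sum(1)/3
        blue=np.nonzero(d>8)[0]; 
        runs=np.split(blue,np.nonzero(np.diff(blue)>4)[0]+1)
        print(n,z,x,[(160-r[0]/2,160-r[-1]/2) for r in runs if len(r)>4])
  # x-direction
  im=ortho(c,461,-352,.008,80,340,200,2.).astype(int)
  for y in (20,-20):
    col=im[:,int((100-y)*2)-4:int((100-y)*2)+4].mean(1); d=col[:,2]-col[:,0]; b=np.nonzero(d>8)[0]; runs=np.split(b,np.nonzero(np.diff(b)>4)[0]+1)
    print(n,'xdir',y,[(170-r[0]/2,170-r[-1]/2) for r in runs if len(r)>4])
```

```text
w 80 80 [(np.float64(112.0), np.float64(85.5)), (np.float64(-79.5), np.float64(-104.0))]
w 80 40 [(np.float64(112.0), np.float64(86.0)), (np.float64(-79.5), np.float64(-104.0))]
w 80 0 [(np.float64(112.0), np.float64(86.0)), (np.float64(-79.5), np.float64(-103.5))]
w 18 80 [(np.float64(134.5), np.float64(103.0)), (np.float64(-94.5), np.float64(-124.0))]
w 18 40 [(np.float64(134.5), np.float64(103.0)), (np.float64(-94.5), np.float64(-124.0))]
w 18 0 [(np.float64(134.5), np.float64(103.0)), (np.float64(-94.5), np.float64(-124.0))]
w xdir 20 [(np.float64(111.5), np.float64(103.5))]
w xdir -20 [(np.float64(111.0), np.float64(103.5)), (np.float64(-87.0), np.float64(-95.0))]
t 80 80 [(np.float64(116.5), np.float64(105.0)), (np.float64(-78.0), np.float64(-101.5))]
t 80 40 [(np.float64(115.5), np.float64(105.0)), (np.float64(-78.0), np.float64(-101.0))]
t 80 0 [(np.float64(118.0), np.float64(105.0)), (np.float64(-78.5), np.float64(-100.5))]
t 18 80 [(np.float64(109.0), np.float64(94.5)), (np.float64(-96.5), np.float64(-121.0))]
t 18 40 [(np.float64(106.0), np.float64(94.5)), (np.float64(-95.5), np.float64(-120.0))]
t 18 0 [(np.float64(109.0), np.float64(95.0)), (np.float64(-96.5), np.float64(-120.0))]
t xdir 20 [(np.float64(132.0), np.float64(120.0))]
t xdir -20 [(np.float64(131.5), np.float64(119.5)), (np.float64(-47.5), np.float64(-55.0))]
```

The box really is 216 mm wide at the rim, centred near (459.5, −347.8). The cavities come out at pocket (531.3, −302.6), hammer (409.6, −303.5) and axe (459.9, −397.7). I'm moving over the pocket, turning and descending.

```bash
python3 -m pendant '[[0.92,-0.32,0,0,0,0],[0.92,-0.32,0,0,0,0],[0.92,-0.32,0,0,0,0],[0.92,-0.32,0,0,0,0],[0.92,-0.32,0,0,0,0],[0.92,-0.33,0,0,0,0],[0.92,-0.33,0,0,0,0],[0.92,-0.33,0,0,0,0],[0,0,0.87,0,0,1],[0,0,0.87,0,0,1],[0,0,0.87,0,0,1],[0,0,0.87,0,0,1],[0,0,0.87,0,0,1],[0,0,0.87,0,0,1],[0,0,0.87,0,0,1],[0,0,0.87,0,0,0.96],[0,0,0,0,0,0],[0,0,0,0,0,0]]'
python3 - <<'E'
from h import *
w=wr('w2.png'); to(531.3,-302.6,47,-1.104)
E
```

```text
time_s: 14.25
ee_pos: [532.0, -303.5, 123.8]
orientation: [0.0, 0.85, -0.527, 0.001]
contact_force: [0.3, 0.4, -1.4]
grip_width: 44.1
grip_force: 41.6
at [ 532.2 -303.7  124.3] a0 -1.109 | shift x -1.3 y 0.3 z 77.3 mm -> units [-0.07  0.01  3.86] | turn -0.04 units
```

View pics/w2.png

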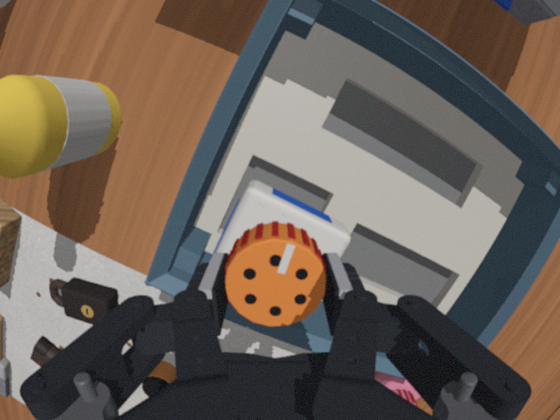

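The tub, with its cap at (275,270), is square to the box and above its pocket. Descending.

```bash
python3 -m pendant '[[-0.07,0,0.9,0,0,0],[0,0,0.9,0,0,0],[0,0,0.7,0,0,0],[0,0,0.5,0,0,0],[0,0,0.4,0,0,0],[0,0,0.25,0,0,0],[0,0,0.2,0,0,0],[0,0,0,0,0,0],[0,0,0,0,0,0]]'
```

```text
time_s: 15.42
ee_pos: [531.1, -302.3, 47.3]
orientation: [0.0, 0.85, -0.527, 0.001]
contact_force: [-2.3, 1.2, 5.0]
grip_width: 44.6
grip_force: 42.1
```

```bash
python3 -m pendant '[[0,0,0,0,0,-1],[0,0,0,0,0,-1],[0,0,0,0,0,-1],[0,0,0,0,0,-1],[0,0,0,0,0,-1],[0,0,0,0,0,-1],[0,0,0,0,0,-1],[0,0,0,0,0,-1],[0,0,0,0,0,-1],[0,0,0,0,0,-1],[0,0,0,0,0,-1],[0,0,0,0,0,-1],[0,0,0,0,0,-1],[0,0,0,0,0,-1],[0,0,0,0,0,-1],[0,0,0,0,0,-1],[0,0,0,0,0,-0.5],[0,0,0,0,0,0],[0,0,0,0,0,0]]'
python3 - <<'E'
from h import *
s=arm.state(); print(s['orientation'],s['ft_torque'],s['contact_force'],s['joint_positions']); to(531.3,-302.6,47,0)
E
```

```text
time_s: 17.8
ee_pos: [531.8, -303.0, 47.3]
orientation: [0.002, 0.828, 0.561, 0.001]
contact_force: [0.4, -1.1, 4.0]
grip_width: 44.8
grip_force: 42.3
[1.65981974e-03 8.27892319e-01 5.60884261e-01 6.31903905e-04] [-0.26775512 -0.11762978 -0.80071319] [ 0.44700937 -1.14931054  4.04085514] [-6.59347357e-01  4.99584488e-01  1.59095733e+00  1.95821822e-04
  1.04750282e+00 -2.79557723e-01]
at [ 531.8 -303.    47.3] a0 1.191 | shift x 0.2 y -0.6 z 0.3 mm -> units [ 0.01 -0.03  0.01] | turn 8.53 units
```

The torque of −0.8 N m shows the cap is at its stop. I release it with a partial opening and rise. The axe is next.

```bash
python3 -m pendant '[[0,0,0,0,0,0],[0,0,0,0,0,0],[0,0,0,0,0,0],[0,0,-0.5,0,0,0],[0,0,-0.7,0,0,0],[0,0,-1,0,0,0],[0,0,-1,0,0,0],[0,0,-1,0,0,0],[0,0,-1,0,0,0],[0,0,-1,0,0,0.5],[0,0,-1,0,0,1],[0,0,-1,0,0,1],[0,0,-1,0,0,1],[0,0,-1,0,0,1],[0,0,0,0,0,1],[0,0,0,0,0,1],[0,0,0,0,0,1],[0,0,0,0,0,1],[0,0,0,0,0,0]]' 0.68
python3 - <<'E'
from h import *
to(450.8,-117.2,160,-.168)
E
```

```text
time_s: 20.18
ee_pos: [530.6, -301.9, 250.9]
orientation: [0.0, 1.0, 0.004, 0.0]
contact_force: [0.1, 0.4, -0.1]
grip_width: 57.8
grip_force: 0.0
at [ 530.6 -301.9  250.9] a0 0.008 | shift x -78.4 y -185.3 z 90.9 mm -> units [-3.92 -9.27  4.55] | turn 1.26 units
```

```bash
python3 -m pendant '[[-0.39,-0.93,0.6,0,0,0],[-0.39,-0.93,0.6,0,0,0],[-0.39,-0.93,0.6,0,0,0],[-0.39,-0.93,0.6,0,0,0],[-0.39,-0.93,0.6,0,0,0],[-0.39,-0.93,0.6,0,0,0],[-0.39,-0.93,0.6,0,0,0],[-0.39,-0.93,0.6,0,0,0],[-0.39,-0.93,0.6,0,0,0],[-0.39,-0.93,0.6,0,0,0],[0,0,0,0,0,0.63],[0,0,0,0,0,0.63],[0,0,0,0,0,0],[0,0,0,0,0,0]]' 0.85
python3 - <<'E'
from h import *
w=wr('w3.png')
r=find('wrist',w,'axe_c',np.array((450,-117)),(-.17,)); print(r and np.round(r[:4],3))
r=find('wrist',w,'hammer_c',np.array((465,120)),(.2,)); print(r and np.round(r[:4],3))
to(450.5,-117.,28,-.168)
E
```

```text
time_s: 21.92
ee_pos: [451.6, -116.5, 130.5]
orientation: [0.0, 0.996, -0.084, 0.0]
contact_force: [-0.5, 0.3, 0.5]
grip_width: 72.2
grip_force: 0.0
[ 4.49874e+02 -1.15886e+02 -1.66000e-01  9.49000e-01]
[4.63277e+02 1.24078e+02 3.66000e-01 8.15000e-01]
at [ 451.5 -116.5  130.3] a0 -0.169 | shift x -0.9 y 0.7 z 102.3 mm -> units [-0.05  0.03  5.11] | turn -0.01 units
```

```bash
python3 -m pendant '[[-0.2,0,1,0,0,0],[0,0,1,0,0,0],[0,0,1,0,0,0],[0,0,1,0,0,0],[0,0,0.7,0,0,0],[0,0,0.4,0,0,0],[0,0,0,0,0,0]]'
python3 -m pendant '[[0,0,0,0,0,0],[0,0,0,0,0,0],[0,0,0,0,0,0],[0,0,0,0,0,0],[0,0,0,0,0,0],[0,0,0,0,0,0]]' 0.1 60
python3 -m pendant '[[0,0,-0.5,0,0,0],[0,0,-1,0,0,0],[0,0,-1,0,0,0],[0,0,-1,0,0,0],[0,0,-1,0,0,0],[0,0,-1,0,0,0],[0,0,-1,0,0,0],[0,0,-1,0,0,0],[0,0,0,0,0,0]]'
python3 - <<'E'
from h import *
to(459.9-2.3,-397.7,172,.008)
E
```

```text
time_s: 22.95
ee_pos: [447.3, -115.7, 27.8]
orientation: [-0.0, 0.996, -0.085, -0.0]
contact_force: [0.4, 0.2, -0.9]
grip_width: 72.6
grip_force: 0.0
time_s: 23.7
ee_pos: [448.4, -115.9, 29.1]
orientation: [0.0, 0.996, -0.085, 0.001]
contact_force: [-0.0, 1.6, 6.6]
grip_width: 31.1
grip_force: 61.8
time_s: 24.82
ee_pos: [447.9, -116.0, 178.9]
orientation: [0.0, 0.996, -0.085, 0.001]
contact_force: [0.2, 0.3, -6.0]
grip_width: 30.7
grip_force: 60.5
at [ 447.9 -116.   178.9] a0 -0.170 | shift x 57.2 y 276.0 z 6.9 mm -> units [ 2.86 13.8   0.34] | turn -1.27 units
```

```bash
python3 -m pendant '[[0.2,0.985,0,0,0,0],[0.2,0.985,0,0,0,0],[0.2,0.985,0,0,0,0],[0.2,0.985,0,0,0,0],[0.2,0.985,0,0,0,0],[0.2,0.985,0,0,0,0],[0.2,0.985,0,0,0,0],[0.2,0.985,0,0,0,0],[0.2,0.985,0,0,0,0],[0.2,0.985,0,0,0,0],[0.2,0.985,0,0,0,0],[0.2,0.985,0,0,0,0],[0.2,0.985,0,0,0,0],[0.2,0.985,0,0,0,0],[0,0,0.9,0,0,-0.64],[0,0,0.9,0,0,-0.63],[0,0,0,0,0,0],[0,0,0,0,0,0]]'
python3 - <<'E'
from h import *
w=wr('w4.png')
to(459.9-2.3,-397.7,36,.008)
E
```

```text
time_s: 27.08
ee_pos: [456.5, -397.7, 142.8]
orientation: [0.0, 1.0, 0.003, 0.0]
contact_force: [0.4, -1.1, -4.6]
grip_width: 30.8
grip_force: 60.5
at [ 456.7 -397.9  143.3] a0 0.007 | shift x 0.9 y -0.2 z 107.3 mm -> units [ 0.04 -0.01  5.36] | turn -0.01 units
```

View pics/w4.png

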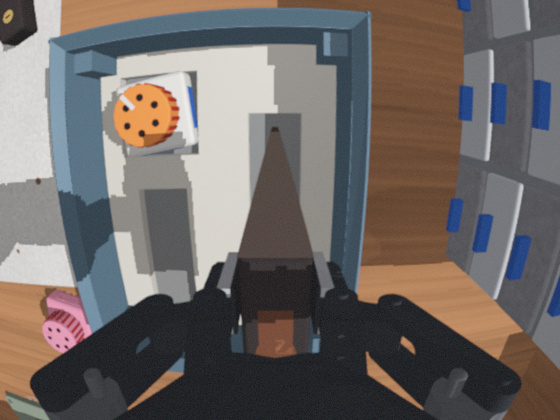

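The canister sits in its pocket at (150,115) with the cap turned, and the axe points along its cavity at (275,130). Lowering.

```bash
python3 -m pendant '[[0.04,0,1,0,0,0],[0,0,1,0,0,0],[0,0,1,0,0,0],[0,0,0.9,0,0,0],[0,0,0.6,0,0,0],[0,0,0.4,0,0,0],[0,0,0.3,0,0,0],[0,0,0.15,0,0,0],[0,0,0,0,0,0]]'
```

```text
time_s: 28.25
ee_pos: [457.3, -397.4, 35.6]
orientation: [0.0, 1.0, 0.004, 0.0]
contact_force: [0.3, 0.1, -6.1]
grip_width: 30.9
grip_force: 60.7
```

```bash
python3 -m pendant '[[0,0,0.08,0,0,0],[0,0,0,0,0,0],[0,0,0,0,0,0]]'
python3 -m pendant '[[0,0,0,0,0,0],[0,0,0,0,0,0],[0,0,0,0,0,0],[0,0,-0.5,0,0,0],[0,0,-1,0,0,0],[0,0,-1,0,0,0],[0,0,-1,0,0,0],[0,0,-1,0,0,0],[0,0,-1,0,0,0],[0,0,-1,0,0,0]]' 0.6
python3 - <<'E'
from h import *
to(465,119,165,.28)
E
```

```text
time_s: 28.62
ee_pos: [457.4, -397.6, 35.1]
orientation: [0.001, 1.0, 0.004, 0.0]
contact_force: [-2.4, 2.1, 6.1]
grip_width: 31.0
grip_force: 62.1
time_s: 29.88
ee_pos: [456.9, -397.1, 165.0]
orientation: [0.0, 1.0, 0.004, 0.0]
contact_force: [0.6, 0.1, 0.2]
grip_width: 51.3
grip_force: 0.0
at [ 456.9 -397.1  165. ] a0 0.007 | shift x 11.9 y -516.0 z 0.0 mm -> units [  0.6 -25.8   0. ] | turn -1.95 units
```

```bash
python3 -m pendant '[[0,-1,0,0,0,0],[0,-1,0,0,0,0],[0,-1,0,0,0,0],[0,-1,0,0,0,0],[0,-1,0,0,0,0],[0,-1,0,0,0,0],[0,-1,0,0,0,0],[0,-1,0,0,0,0],[0,-1,0,0,0,0],[0,-1,0,0,0,0],[0,-1,0,0,0,0],[0,-1,0,0,0,0],[0,-1,0,0,0,0],[0,-1,0,0,0,0],[0,-1,0,0,0,0],[0,-1,0,0,0,0],[0,-1,0,0,0,0],[0,-1,0,0,0,0],[0,-1,0,0,0,0],[0,-1,0,0,0,0]]' 0.85
python3 -m pendant '[[0.1,-1,0,0,0,0],[0.1,-1,0,0,0,0],[0.1,-1,0,0,0,0],[0.1,-1,0,0,0,0],[0.1,-1,0,0,0,0],[0.1,-0.8,0,0,0,0],[0,0,0,0,0,-0.6],[0,0,0,0,0,-0.6],[0,0,0,0,0,0],[0,0,0,0,0,0]]'
python3 - <<'E'
from h import *
w=wr('w5.png')
r=find('wrist',w,'hammer_c',np.array((465,120)),(.2,.0,.35),0,60); print(r and np.round(r[:4],3))
m=r[4]; 
im=ortho(w,465,120,0,36,160,110,3.)
mm=np.zeros((420,560,3),np.uint8); mm[m]=255; w2=dict(w); w2['color']=mm; om=ortho(w2,465,120,0,36,160,110,3.)
im=np.hstack([im,om]); cv2.imwrite('pics/ham.png',cv2.cvtColor(im,cv2.COLOR_RGB2BGR))
d=find('wrist',w,'divider_handle',np.array((490,315)),(0,-.1)); print(d and np.round(d[:4],3))
for m in arm.masks_of('wrist','divider_handle'): print(m['confidence'],m['pixel'])
to(465,119,28,.28)
E
```

```text
time_s: 32.38
ee_pos: [453.7, 4.2, 163.6]
orientation: [0.0, 1.0, 0.004, 0.0]
contact_force: [0.2, -0.2, 1.1]
grip_width: 72.6
grip_force: 0.0
time_s: 33.62
ee_pos: [465.0, 119.2, 163.6]
orientation: [0.0, 0.996, 0.087, -0.0]
contact_force: [-0.3, 0.2, 0.7]
grip_width: 72.8
grip_force: 0.0
[4.64307e+02 1.19593e+02 2.22000e-01 8.50000e-01]
[ 4.90641e+02  3.40634e+02 -7.20000e-02  9.56000e-01]
0.98 [84.7, 131.5]
at [465.1 119.  163.6] a0 0.174 | shift x -0.1 y -0.0 z 135.6 mm -> units [-0.   -0.    6.78] | turn -0.76 units
```

View pics/ham.png

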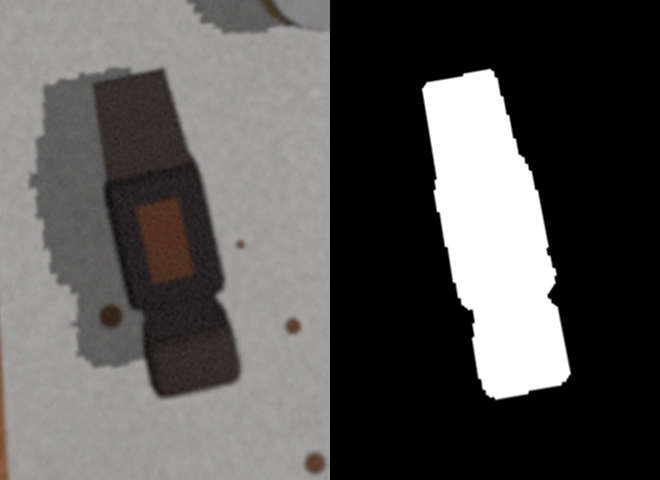

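The hammer block is centred at about (466,120), yaw 0.22. Gripping.

```bash
python3 -m pendant '[[0.06,-0.04,1,0,0,-0.34],[0,0,1,0,0,0],[0,0,1,0,0,0],[0,0,1,0,0,0],[0,0,1,0,0,0],[0,0,1,0,0,0],[0,0,0.5,0,0,0],[0,0,0.28,0,0,0],[0,0,0,0,0,0]]'
python3 -m pendant '[[0,0,0,0,0,0],[0,0,0,0,0,0],[0,0,0,0,0,0],[0,0,0,0,0,0],[0,0,0,0,0,0],[0,0,0,0,0,0]]' 0.1 60
python3 -m pendant '[[0,0,-0.5,0,0,0],[0,0,-1,0,0,0],[0,0,-1,0,0,0],[0,0,-1,0,0,0],[0,0,-1,0,0,0],[0,0,-1,0,0,0],[0,0,-1,0,0,0],[0,0,-1,0,0,0],[0,0,0,0,0,1],[0,0,0,0,0,0.55],[0,0,0,0,0,0]]'
python3 - <<'E'
from h import *
to(409.6,-303.5,180,.008)
E
```

```text
time_s: 34.95
ee_pos: [466.3, 120.0, 28.1]
orientation: [-0.0, 0.994, 0.111, 0.0]
contact_force: [-0.2, 0.7, 0.5]
grip_width: 72.9
grip_force: 0.0
time_s: 35.7
ee_pos: [466.9, 120.3, 28.9]
orientation: [-0.0, 0.994, 0.111, 0.001]
contact_force: [-1.3, 0.7, 6.3]
grip_width: 33.1
grip_force: 61.2
time_s: 37.08
ee_pos: [464.8, 119.9, 177.0]
orientation: [0.0, 1.0, 0.004, -0.001]
contact_force: [0.2, 0.2, -4.7]
grip_width: 32.5
grip_force: 60.5
at [464.8 119.9 177. ] a0 0.007 | shift x -58.2 y 423.0 z -3.0 mm -> units [-2.91 21.15 -0.15] | turn -0.01 units
```

```bash
python3 -m pendant '[[-0.14,1,0,0,0,0],[-0.14,1,0,0,0,0],[-0.14,1,0,0,0,0],[-0.14,1,0,0,0,0],[-0.14,1,0,0,0,0],[-0.14,1,0,0,0,0],[-0.14,1,0,0,0,0],[-0.14,1,0,0,0,0],[-0.14,1,0,0,0,0],[-0.14,1,0,0,0,0],[-0.14,1,0,0,0,0],[-0.14,1,0,0,0,0],[-0.14,1,0,0,0,0],[-0.14,1,0,0,0,0],[-0.14,1,0,0,0,0],[-0.14,1,0,0,0,0],[-0.14,1,0,0,0,0],[-0.14,1,0,0,0,0],[-0.14,1,0,0,0,0],[-0.14,1,0,0,0,0]]'
python3 -m pendant '[[-0.1,0.9,0.7,0,0,0],[0,0.25,0.9,0,0,0],[0,0,0,0,0,0],[0,0,0,0,0,0]]'
python3 - <<'E'
from h import *
w=wr('w6.png'); to(409.6,-303.5,36,.008)
E
```

```text
time_s: 39.58
ee_pos: [412.3, -281.4, 177.8]
orientation: [-0.0, 1.0, 0.003, -0.0]
contact_force: [1.1, 0.4, -4.6]
grip_width: 33.1
grip_force: 60.6
time_s: 40.08
ee_pos: [410.5, -302.5, 145.3]
orientation: [-0.001, 1.0, 0.003, -0.0]
contact_force: [0.4, 1.1, -5.0]
grip_width: 32.4
grip_force: 60.7
at [ 410.9 -302.7  145.9] a0 0.007 | shift x -1.3 y 0.7 z 109.9 mm -> units [-0.07  0.04  5.5 ] | turn -0.01 units
```

View pics/w6.png

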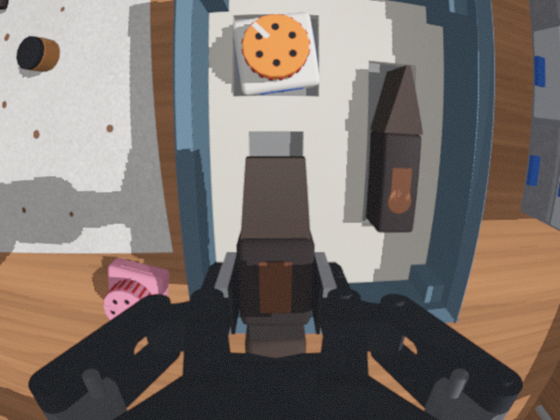

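The axe lies in its cavity at (395,160), the canister is seated at (277,52) and the hammer is above its cavity. Lowering and releasing.

```bash
python3 -m pendant '[[-0.07,0.04,1,0,0,0],[0,0,1,0,0,0],[0,0,1,0,0,0],[0,0,1,0,0,0],[0,0,0.6,0,0,0],[0,0,0.4,0,0,0],[0,0,0.3,0,0,0],[0,0,0.2,0,0,0],[0,0,0.06,0,0,0],[0,0,0,0,0,0]]'
python3 -m pendant '[[0,0,0,0,0,0],[0,0,0,0,0,0],[0,0,0,0,0,0],[0,0,-0.5,0,0,0],[0,0,-1,0,0,0],[0,0,-1,0,0,0],[0,0,-1,0,0,0],[0,0,-1,0,0,0],[0,0,-1,0,0,0],[0,0,-1,0,0,0],[-0.8,0,-1,0,0,0],[-0.8,0,-1,0,0,0],[0,1,-1,0,0,0],[0,1,-1,0,0,0],[0,0,0,0,0,0],[0,0,0,0,0,0]]' 0.65
python3 - <<'E'
from h import *
w=wr('w7.png')
for q,n,z in (('axe_c',(459.9,-397.7),6),('hammer_c',(409.6,-303.5),6),('canister_c',(531.3,-302.6),6)):
    r=find('wrist',w,q,np.array(n),(0.01,),z,50); print(q,r and np.round(r[:4],3))
# box rim edges again
for z in (80,18):
    im=ortho(w,459.5,-347.8,.008,z,300,240,2.).astype(int)
    for x in (110,20):
        row=im[int((150-x)*2)-4:int((150-x)*2)+4].mean(0); b=np.nonzero(row[:,2]-row[:,0]>8)[0]; runs=np.split(b,np.nonzero(np.diff(b)>4)[0]+1)
        print('ydir',z,x,[(120-r[0]/2,120-r[-1]/2) for r in runs if len(r)>4])
    for y in (10,0,-15):
        col=im[:,int((120-y)*2)-4:int((120-y)*2)+4].mean(1); b=np.nonzero(col[:,2]-col[:,0]>8)[0]; runs=np.split(b,np.nonzero(np.diff(b)>4)[0]+1)
        print('xdir',z,y,[(150-r[0]/2,150-r[-1]/2) for r in runs if len(r)>4])
to(490.6,340.6,230,0)
E
```

```text
time_s: 41.38
ee_pos: [409.5, -304.4, 35.1]
orientation: [0.0, 1.0, 0.003, 0.0]
contact_force: [-0.8, 0.8, -4.5]
grip_width: 32.5
grip_force: 60.8
time_s: 43.38
ee_pos: [377.1, -343.2, 244.1]
orientation: [-0.001, 1.0, 0.003, -0.0]
contact_force: [-0.4, -0.0, -0.4]
grip_width: 55.4
grip_force: 0.0
axe_c [ 4.59515e+02 -3.98074e+02  7.00000e-03  9.62000e-01]
hammer_c [ 4.08159e+02 -3.05227e+02 -1.90000e-02  8.67000e-01]
canister_c [ 5.31705e+02 -3.02493e+02  1.45000e-01  9.56000e-01]
ydir 80 110 []
ydir 80 20 [(np.float64(108.0), np.float64(82.5)), (np.float64(-81.0), np.float64(-108.0))]
xdir 80 10 [(np.float64(-106.0), np.float64(-133.5))]
xdir 80 0 [(np.float64(-106.0), np.float64(-134.0))]
xdir 80 -15 [(np.float64(-106.0), np.float64(-134.0))]
ydir 18 110 [(np.float64(120.0), np.float64(98.0)), (np.float64(-83.5), np.float64(-119.5))]
ydir 18 20 [(np.float64(120.0), np.float64(99.0)), (np.float64(-98.5), np.float64(-119.5))]
xdir 18 10 [(np.float64(-126.0), np.float64(-149.5))]
xdir 18 0 [(np.float64(-126.0), np.float64(-149.5))]
xdir 18 -15 [(np.float64(-126.5), np.float64(-149.5))]
at [ 377.2 -343.1  243.7] a0 0.007 | shift x 118.1 y -682.9 z 13.7 mm -> units [  5.9  -34.15   0.68] | turn 0.05 units
```

View pics/w7.png

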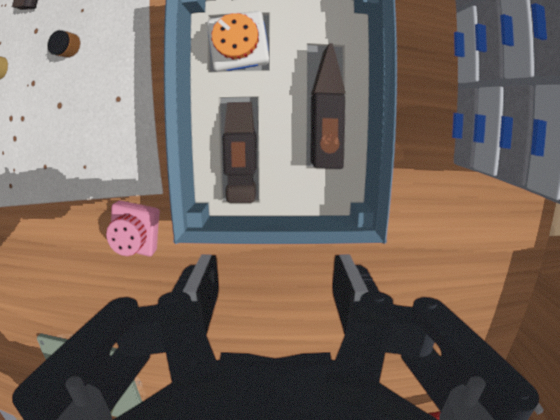

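All three bottom items lie in place: canister (237,40), hammer (240,155), axe (328,115). The box centre checks out at about (458.8, −347.8). Now to the divider.

```bash
python3 -m pendant '[[0.17,-1,0,0,0,0],[0.17,-1,0,0,0,0],[0.17,-1,0,0,0,0],[0.17,-1,0,0,0,0],[0.17,-1,0,0,0,0],[0.17,-1,0,0,0,0],[0.17,-1,0,0,0,0],[0.17,-1,0,0,0,0],[0.17,-1,0,0,0,0],[0.17,-1,0,0,0,0],[0.17,-1,0,0,0,0],[0.17,-1,0,0,0,0],[0.17,-1,0,0,0,0],[0.17,-1,0,0,0,0],[0.17,-1,0,0,0,0],[0.17,-1,0,0,0,0],[0.17,-1,0,0,0,0],[0.17,-1,0,0,0,0],[0.17,-1,0,0,0,0],[0.17,-1,0,0,0,0]]' 0.6
python3 -m pendant '[[0.13,-1,0,0,0,0],[0.13,-1,0,0,0,0],[0.13,-1,0,0,0,0],[0.13,-1,0,0,0,0],[0.13,-1,0,0,0,0],[0.13,-1,0,0,0,0],[0.13,-1,0,0,0,0],[0.13,-1,0,0,0,0],[0.13,-1,0,0,0,0],[0.13,-1,0,0,0,0],[0.13,-1,0,0,0,0],[0.13,-1,0,0,0,0],[0.13,-1,0,0,0,0],[0.13,-1,0,0,0,0.6],[0,0,0,0,0,0],[0,0,0,0,0,0]]'
python3 - <<'E'
from h import *
w=wr('w8.png')
d=find('wrist',w,'divider_handle',np.array((490,335)),(0,-.1),0,60); print(d and np.round(d[:4],3))
d=d[:3] if d else (490.6,340.6,-.072)
im=ortho(w,*d,18,270,220,2.); im2=ortho(w,*d,50,160,60,2.)
big=np.zeros((540,600,3),np.uint8); big[:540,:440]=im; big[:320,450:570]=im2
cv2.imwrite('pics/div.png',cv2.cvtColor(big,cv2.COLOR_RGB2BGR))
# orange bar at z=50
o=ortho(w,*d,50,200,120,2.); h=cv2.cvtColor(o,cv2.COLOR_RGB2HSV); m=((h[...,0]<20)&(h[...,1]>170)&(h[...,2]>150)).astype(np.uint8); n,l,s,c=cv2.connectedComponentsWithStats(m); k=1+s[1:,4].argmax(); r=cv2.minAreaRect(np.argwhere(l==k)[:,::-1].astype(np.float32)); print('bar',s[k],r,'x',100-r[0][1]/2,'y',60-r[0][0]/2)
to(*d[:2],38,d[2])
E
```

```text
time_s: 46.08
ee_pos: [442.8, 57.5, 244.9]
orientation: [0.0, 1.0, 0.003, 0.0]
contact_force: [0.7, 0.6, -0.1]
grip_width: 50.8
grip_force: 0.0
time_s: 48.08
ee_pos: [477.7, 336.1, 244.5]
orientation: [0.0, 0.999, -0.038, -0.0]
contact_force: [0.3, -0.1, 0.1]
grip_width: 51.5
grip_force: 0.0
[ 4.91129e+02  3.34715e+02 -6.60000e-02  9.59000e-01]
bar [ 109   85   22  236 4807] ((119.5, 202.5), (235.0, 21.0), 90.0) x -1.25 y 0.25
at [477.8 335.8 244.7] a0 -0.078 | shift x 13.4 y 0.0 z 206.7 mm -> units [ 0.67  0.   10.34] | turn -0.08 units
```

View pics/div.png

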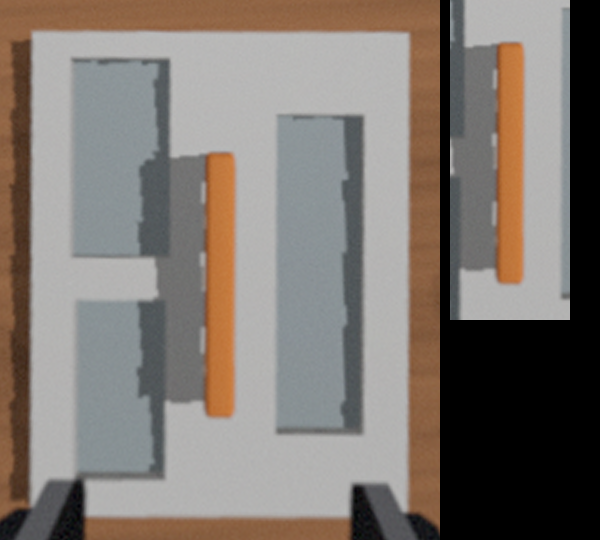

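The tray (2 px/mm, centre (221,275)) has the hinge recess upper left at (120,158), 99x50, the padlock recess lower left at (120,388), 88x45, and the bolt recess right at (320,274). I grip the handle bar.

```bash
python3 -m pendant '[[0.3,0,1,0,0,-0.09],[0.28,0,1,0,0,0],[0,0,1,0,0,0],[0,0,1,0,0,0],[0,0,1,0,0,0],[0,0,1,0,0,0],[0,0,1,0,0,0],[0,0,1,0,0,0],[0,0,1,0,0,0],[0,0,0.8,0,0,0],[0,0,0.53,0,0,0],[0,0,0,0,0,0],[0,0,0,0,0,0]]'
python3 -m pendant '[[0,0,0,0,0,0],[0,0,0,0,0,0],[0,0,0,0,0,0],[0,0,0,0,0,0],[0,0,0,0,0,0],[0,0,0,0,0,0]]' 0 80
python3 -m pendant '[[0,0,-0.5,0,0,0],[0,0,-1,0,0,0],[0,0,-1,0,0,0],[0,0,-1,0,0,0],[0,0,-1,0,0,0],[0,0,-1,0,0,0],[0,0,-1,0,0,0],[0,0,-1,0,0,0],[0,0,-1,0,0,0],[0,0,-1,0,0,0],[0,0,0,0,0,0]]'
python3 - <<'E'
from h import *
w=wr('w9.png')
to(458.8,-347.8,230,.008)
E
```

```text
time_s: 49.8
ee_pos: [490.0, 335.8, 38.9]
orientation: [-0.0, 0.999, -0.033, 0.001]
contact_force: [0.3, 0.9, 0.5]
grip_width: 51.4
grip_force: 0.0
time_s: 50.55
ee_pos: [490.0, 335.7, 39.1]
orientation: [-0.0, 0.999, -0.033, 0.001]
contact_force: [-0.8, -1.6, 6.3]
grip_width: 12.1
grip_force: 79.9
time_s: 51.92
ee_pos: [490.8, 336.2, 231.6]
orientation: [-0.001, 0.999, -0.033, 0.003]
contact_force: [0.2, -0.3, -3.7]
grip_width: 12.2
grip_force: 78.7
at [489.8 335.7 229.8] a0 -0.065 | shift x 13.5 y 684.1 z -0.2 mm -> units [ 6.700e-01  3.421e+01 -1.000e-02] | turn -0.52 units
```

View pics/w9.png

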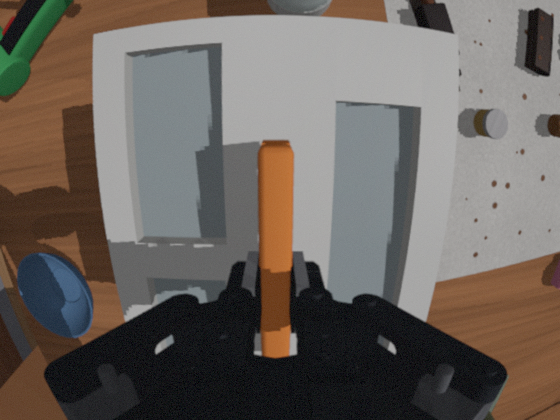

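The tray hangs level in the grip, bar at (275,245). That was my 14th and last picture, so from here I use numbers only. Carrying it over the box.

```bash
python3 -m pendant '[[0.02,1,0,0,0,0],[0.02,1,0,0,0,0],[0.02,1,0,0,0,0],[0.02,1,0,0,0,0],[0.02,1,0,0,0,0],[0.02,1,0,0,0,0],[0.02,1,0,0,0,0],[0.02,1,0,0,0,0],[0.02,1,0,0,0,0],[0.02,1,0,0,0,0],[0.02,1,0,0,0,0],[0.02,1,0,0,0,0],[0.02,1,0,0,0,0],[0.02,1,0,0,0,0],[0.02,1,0,0,0,0],[0.02,1,0,0,0,0],[0.02,1,0,0,0,0],[0.02,1,0,0,0,0],[0.02,1,0,0,0,0],[0.02,1,0,0,0,0]]'
python3 -m pendant '[[0.02,1,0,0,0,0],[0.02,1,0,0,0,0],[0.02,1,0,0,0,0],[0.02,1,0,0,0,0],[0.02,1,0,0,0,0],[0.02,1,0,0,0,0],[0.02,1,0,0,0,0],[0.02,1,0,0,0,0],[0.02,1,0,0,0,0],[0.02,1,0,0,0,0],[0.02,1,0,0,0,0],[0.02,1,0,0,0,0],[0.02,1,0,0,0,0],[0.02,1,0,0,0,-0.52],[0,0,0,0,0,0],[0,0,0,0,0,0]]'
cat >> h.py <<'E'
def inhand():
    w=wr(); s=arm.state(); p=np.array(s['ee_pos']); a=2*np.arctan2(s['orientation'][2],s['orientation'][1])
    o=ortho(w,p[0],p[1],a,p[2]+11,200,60,2.); h=cv2.cvtColor(o,cv2.COLOR_RGB2HSV); m=(h[...,0]<20)&(h[...,1]>150)&(h[...,2]>90)
    rows=np.nonzero(m[:,40:80].sum(1)>10)[0]; print('bar far end at x',100-rows[0]/2,'cols',60/2-np.nonzero(m[rows[0]+10:rows[0]+40].sum(0)>15)[0][[0,-1]]/2)
    zt=p[2]-39+18; o=ortho(w,p[0],p[1],a,zt,290,240,2.).astype(int); wood=(o[...,0]-o[...,2])
    for dy in (-60,-30,30,60):
        c=int((120-dy)*2); col=o[:,c-3:c+3].mean(1); g=np.abs(np.diff(cv2.GaussianBlur(col.astype(np.float32),(1,5),0).sum(1))); print('dy',dy,'edges x',[(145-k/2) for k in np.argsort(g)[::-1][:6]])
    for dx in (105,20):
        r=int((145-dx)*2); row=o[r-3:r+3].mean(0); g=np.abs(np.diff(row.sum(1))); print('dx',dx,'edges y',[(120-k/2) for k in np.argsort(g)[::-1][:8]])
    return w
E
python3 - <<'E'
from h import *
to(458.8,-347.8,130,.008); inhand()
E
```

```text
time_s: 54.48
ee_pos: [471.0, -65.4, 228.3]
orientation: [0.0, 0.999, -0.033, 0.0]
contact_force: [0.6, 0.2, -3.3]
grip_width: 12.3
grip_force: 78.7
time_s: 56.48
ee_pos: [458.6, -343.6, 227.9]
orientation: [-0.001, 1.0, 0.003, -0.0]
contact_force: [0.5, 0.6, -4.2]
grip_width: 12.3
grip_force: 78.8
at [ 458.6 -343.6  227.9] a0 0.007 | shift x 0.2 y 4.2 z 97.9 mm -> units [0.01 0.21 4.9 ] | turn -0.01 units
bar far end at x 62.0 cols [ 5.5 -7. ]
dy -60 edges x [np.float64(120.5), np.float64(121.0), np.float64(120.0), np.float64(79.5), np.float64(79.0), np.float64(133.5)]
dy -30 edges x [np.float64(120.5), np.float64(121.0), np.float64(120.0), np.float64(79.5), np.float64(-20.0), np.float64(-20.5)]
dy 30 edges x [np.float64(130.0), np.float64(130.5), np.float64(107.5), np.float64(121.0), np.float64(108.0), np.float64(120.5)]
dy 60 edges x [np.float64(134.0), np.float64(134.5), np.float64(107.5), np.float64(-26.5), np.float64(108.0), np.float64(121.0)]
dx 105 edges y [np.float64(24.5), np.float64(-95.0), np.float64(-94.5), np.float64(25.0), np.float64(-95.5), np.float64(107.5), np.float64(106.0), np.float64(105.5)]
dx 20 edges y [np.float64(-94.5), np.float64(-95.0), np.float64(-72.0), np.float64(-72.5), np.float64(-59.5), np.float64(94.0), np.float64(116.0), np.float64(40.0)]
```

```bash
python3 -m pendant '[[0.02,0.2,1,0,0,0],[0,0,1,0,0,0],[0,0,1,0,0,0],[0,0,1,0,0,0],[0,0,0.8,0,0,0],[0,0,0.3,0,0,0],[0,0,0,0,0,0],[0,0,0,0,0,0]]'
python3 - <<'E'
from h import *
to(459,-347.6,99,.008)
w=wr(); s=arm.state(); p=s['ee_pos']
# gaps between tray edge (z~ p-21) and rim inner edges, z=80 plane
o=ortho(w,459,-347.6,.008,80,290,240,2.).astype(int)
for x in (100,60,0):
    r=int((145-x)*2); row=o[r-3:r+3].mean(0); d=row[:,2]-row[:,0]; b=np.nonzero(d>8)[0]; runs=np.split(b,np.nonzero(np.diff(b)>3)[0]+1)
    print('y',x,[(120-q[0]/2,120-q[-1]/2) for q in runs if len(q)>4])
for y in (60,10,-60):
    c=int((120-y)*2); col=o[:,c-3:c+3].mean(1); d=col[:,2]-col[:,0]; b=np.nonzero(d>8)[0]; runs=np.split(b,np.nonzero(np.diff(b)>3)[0]+1)
    print('x',y,[(145-q[0]/2,145-q[-1]/2) for q in runs if len(q)>4])
E
```

```text
time_s: 57.52
ee_pos: [459.7, -348.5, 127.2]
orientation: [0.001, 1.0, 0.004, 0.001]
contact_force: [0.3, 0.1, -3.8]
grip_width: 12.5
grip_force: 78.7
at [ 459.7 -348.5  127.2] a0 0.007 | shift x -0.7 y -0.9 z 28.2 mm -> units [-0.03 -0.05  1.41] | turn -0.00 units
y 100 [(np.float64(80.5), np.float64(35.5))]
y 60 [(np.float64(80.5), np.float64(34.0)), (np.float64(-35.0), np.float64(-80.0))]
y 0 [(np.float64(-34.5), np.float64(-79.5))]
x 60 [(np.float64(135.5), np.float64(130.0)), (np.float64(111.0), np.float64(6.5)), (np.float64(-28.5), np.float64(-39.0))]
x 10 [(np.float64(135.5), np.float64(130.0))]
x -60 [(np.float64(135.5), np.float64(129.5)), (np.float64(80.0), np.float64(-38.5))]
```

```bash
python3 -m pendant '[[0,-0.04,0.3,0,0,0],[0,0,0.3,0,0,0],[0,0,0.3,0,0,0],[0,0,0.2,0,0,0],[0,0,0.15,0,0,0],[0,0,0,0,0,0]]'
python3 -m pendant '[[0,0,0.1,0,0,0],[0,0,0.06,0,0,0],[0,0,0,0,0,0]]'
```

```text
time_s: 58.32
ee_pos: [458.9, -347.0, 100.8]
orientation: [-0.0, 1.0, 0.004, -0.0]
contact_force: [0.1, -0.3, -3.3]
grip_width: 12.4
grip_force: 78.8
time_s: 58.7
ee_pos: [459.4, -347.5, 99.1]
orientation: [0.0, 1.0, 0.004, 0.0]
contact_force: [-3.5, 2.3, 3.8]
grip_width: 12.5
grip_force: 79.9
```

Seated at the expected height. Releasing, then I check the tray and locate the small pieces.

```bash
python3 -m pendant '[[0,0,0,0,0,0],[0,0,0,0,0,0],[0,0,0,0,0,0],[0,0,-0.5,0,0,0],[0,0,-1,0,0,0],[0,0,-1,0,0,0],[0,0,-1,0,0,0],[0,0,-1,0,0,0],[0,0,-1,0,0,0],[-1,0,-1,0,0,0],[-1,0,-1,0,0,0],[-1,0,0,0,0,0],[-1,0,0,0,0,0],[0,0,0,0,0,0],[0,0,0,0,0,0]]' 0.5
cat >> h.py <<'E'
def tray(w,cx=459.4,cy=-347.5,a=.008):
    # recess edges in tray-top plane z=78, luminance gradient scan
    o=ortho(w,cx,cy,a,78,290,240,2.).astype(np.float32).mean(2)
    o=cv2.GaussianBlur(o,(3,3),0)
    def ed(v,k=8):
        g=np.abs(np.diff(v)); out=[]
        for i in np.argsort(g)[::-1]:
            if all(abs(i-j)>8 for j in out): out.append(i)
            if len(out)>=k: break
        return out
    for x in (80,0,-60):
        r=int((145-x)*2); print('x=%d y-edges'%x,sorted([120-i/2 for i in ed(o[r-4:r+4].mean(0))],reverse=True))
    for y in (70,-60):
        c=int((120-y)*2); print('y=%d x-edges'%y,sorted([145-i/2 for i in ed(o[:,c-4:c+4].mean(1))],reverse=True))
E
python3 - <<'E'
from h import *
w=wr(); tray(w)
h=cv2.cvtColor(ortho(w,459.4,-347.5,.008,110,200,120,2.),cv2.COLOR_RGB2HSV); m=((h[...,0]<20)&(h[...,1]>170)&(h[...,2]>100)).astype(np.uint8); n,l,s,c=cv2.connectedComponentsWithStats(m); k=1+s[1:,4].argmax(); r=cv2.minAreaRect(np.argwhere(l==k)[:,::-1].astype(np.float32)); print('bar',r,'x',100-r[0][1]/2,'y',60-r[0][0]/2)
to(560,0,330,0)
E
```

```text
time_s: 60.58
ee_pos: [378.9, -347.6, 247.3]
orientation: [-0.001, 1.0, 0.004, -0.0]
contact_force: [-0.3, -0.4, 0.0]
grip_width: 42.8
grip_force: 0.0
x=80 y-edges [np.float64(107.5), np.float64(94.5), np.float64(74.5), np.float64(33.0), np.float64(25.0), np.float64(-72.5), np.float64(-95.0), np.float64(-107.0)]
x=0 y-edges [np.float64(119.5), np.float64(94.5), np.float64(34.0), np.float64(7.5), np.float64(-8.0), np.float64(-62.0), np.float64(-72.0), np.float64(-95.0)]
x=-60 y-edges [np.float64(116.0), np.float64(108.0), np.float64(94.5), np.float64(-7.5), np.float64(-61.0), np.float64(-71.5), np.float64(-94.5), np.float64(-107.0)]
y=70 x-edges [np.float64(106.5), np.float64(68.5), np.float64(42.0), np.float64(8.0), np.float64(-13.0), np.float64(-103.0), np.float64(-121.5), np.float64(-135.0)]
y=-60 x-edges [np.float64(105.5), np.float64(79.5), np.float64(75.0), np.float64(-56.5), np.float64(-71.0), np.float64(-80.0), np.float64(-121.5), np.float64(-135.5)]
bar ((120.0, 201.5), (235.0, 22.0), 90.0) x -0.75 y 0.0
at [ 379.2 -347.6  247.4] a0 0.007 | shift x 183.4 y -346.2 z -82.6 mm -> units [  9.17 -17.31  -4.13] | turn 0.05 units
```

The tray is fitted: it is centred in the rim within about 1 mm and its edges match the nominal size at the seated height. Now over the bench to locate the bolt, padlock and hinge.

```bash
python3 -m pendant '[[0.51,-0.96,-0.23,0,0,0],[0.51,-0.96,-0.23,0,0,0],[0.51,-0.96,-0.23,0,0,0],[0.51,-0.96,-0.23,0,0,0],[0.51,-0.96,-0.23,0,0,0],[0.51,-0.96,-0.23,0,0,0],[0.51,-0.96,-0.23,0,0,0],[0.51,-0.96,-0.23,0,0,0],[0.51,-0.96,-0.23,0,0,0],[0.51,-0.96,-0.23,0,0,0],[0.51,-0.96,-0.23,0,0,0],[0.51,-0.96,-0.23,0,0,0],[0.51,-0.96,-0.23,0,0,0],[0.51,-0.96,-0.23,0,0,0],[0.51,-0.96,-0.23,0,0,0],[0.51,-0.96,-0.23,0,0,0],[0.51,-0.96,-0.23,0,0,0],[0.51,-0.96,-0.23,0,0,0],[0,0,0,0,0,0],[0,0,0,0,0,0]]' 0.9
python3 - <<'E'
from h import *
w=wr('w10.png'); print(arm.state()['ee_pos'])
for q in ('padlock_c','hinge_c','bolt_c','wax_tin','pigment_pot','yellow_bottle','wire_brush','cork_block'):
    for m in arm.masks_of('wrist',q):
        r=cv2.minAreaRect(np.argwhere(m['region'])[:,::-1].astype(np.float32)); p=onz(w,m['pixel'],20)[:2]
        print(q,round(m['confidence'],2),np.round(m['pixel']),np.round(p),np.round(r[1]), end=' ')
        if q in MODEL and m['confidence']>.4: print(np.round(fit(w,m['region'],MODEL[q],(*p,-.3,0,.3)),3))
        else: print()
E
```

```text
time_s: 63.12
ee_pos: [559.9, -0.9, 330.2]
orientation: [0.0, 1.0, 0.004, -0.001]
contact_force: [0.4, -0.3, -0.2]
grip_width: 77.1
grip_force: 0.0
[559.82644177  -1.20019719 330.2134743 ]
padlock_c 0.67 [371.  99.] [ 658. -132.] [57. 29.] [ 6.65142e+02 -1.32617e+02  2.57000e-01  8.21000e-01]
hinge_c 0.72 [303.  85.] [672. -38.] [29. 65.] [ 6.7472e+02 -4.0066e+01 -2.5900e-01  8.9800e-01]
bolt_c 0.64 [177.  97.] [660. 134.] [103.  28.] [6.60941e+02 1.39157e+02 2.25000e-01 8.45000e-01]
bolt_c 0.35 [445. 215.] [ 490. -269.] [126. 164.] 
bolt_c 0.15 [195.   8.] [787. 110.] [ 16. 139.] 
pigment_pot 0.78 [325. 174.] [550. -71.] [28. 24.] 
pigment_pot 0.24 [69. 75.] [711. 315.] [49. 64.] 
yellow_bottle 0.84 [500.  75.] [ 723. -356.] [47. 97.] 
yellow_bottle 0.44 [72. 77.] [707. 311.] [47. 64.] 
wire_brush 0.98 [197.   5.] [791. 107.] [ 17. 139.] 
wire_brush 0.54 [494. 233.] [ 457. -381.] [ 93. 157.]
```

The hinge has been knocked from about (672,5) to (675,−40), so I use fresh poses. Bolt first.

```bash
python3 -m pendant '[[0.63,-0.87,1,0,0,0],[0.63,-0.87,1,0,0,0],[0.63,-0.87,1,0,0,0],[0.63,-0.87,1,0,0,0],[0.63,-0.87,1,0,0,0],[0.63,-0.87,1,0,0,0],[0.63,-0.87,1,0,0,-0.78],[0.63,-0.87,1,0,0,-0.77],[0,0,0,0,0,0],[0,0,0,0,0,0]]' 0.85
cat >> h.py <<'E'
def close(q,near,a,rad=60):
    w=wr(); r=find('wrist',w,q,np.array(near),(a,a+.15,a-.15),0,rad)
    if r is None: print('none',[(m['confidence'],m['pixel']) for m in arm.masks_of('wrist',q)]); return w,None
    print(q,np.round(r[:4],3)); m=r[4]
    # dark top-face: mask pixels taken in the top plane, min area rect
    zt={'bolt_c':26,'padlock_c':28,'hinge_c':24}[q]
    for z in (0,zt):
        ys,xs=np.nonzero(m); P=np.array([onz(w,p,z)[:2] for p in zip(xs,ys)],np.float32); b=cv2.minAreaRect(P); e=cv2.boxPoints(b); e1,e2=e[1]-e[0],e[2]-e[1]; L=e1 if np.linalg.norm(e1)>np.linalg.norm(e2) else e2
        print(' z',z,'centre',np.round(b[0],1),'size',np.round(b[1],1),'yaw %.3f'%((np.arctan2(L[1],L[0])+np.pi/2)%np.pi-np.pi/2),'mean',P.mean(0).round(1))
    return w,r
E
python3 - <<'E'
from h import *
w,r=close('bolt_c',(661,138),.22)
to(r[0],r[1],25,r[2])
E
```

```text
time_s: 64.82
ee_pos: [657.7, 140.6, 170.3]
orientation: [0.0, 0.994, 0.111, -0.0]
contact_force: [0.2, 0.6, 1.0]
grip_width: 72.7
grip_force: 0.0
bolt_c [6.60048e+02 1.37930e+02 2.39000e-01 8.75000e-01]
 z 0 centre [656.3 136.7] size [158.6  35.8] yaw 0.213 mean [662.3 138.6]
 z 26 centre [662.4 138.4] size [145.   32.8] yaw 0.213 mean [668.  140.2]
at [658.3 140.1 171.7] a0 0.223 | shift x 1.3 y 2.5 z 146.7 mm -> units [0.06 0.12 7.34] | turn -0.12 units
```

```bash
python3 -m pendant '[[0.08,0.12,1,0,0,0],[0,0,1,0,0,0],[0,0,1,0,0,0],[0,0,1,0,0,0],[0,0,1,0,0,0],[0,0,1,0,0,0],[0,0,0.8,0,0,0],[0,0,0.52,0,0,0],[0,0,0,0,0,0]]'
python3 -m pendant '[[0,0,0,0,0,0],[0,0,0,0,0,0],[0,0,0,0,0,0],[0,0,0,0,0,0],[0,0,0,0,0,0],[0,0,0,0,0,0]]' 0.1 60
python3 -m pendant '[[0,0,-0.5,0,0,0],[0,0,-1,0,0,0],[0,0,-1,0,0,0],[0,0,-1,0,0,0],[0,0,-1,0,0,0],[0,0,-1,0,0,0],[0,0,-1,0,0,0],[0,0,-1,0,0,0],[0,0,-1,0,0,1],[0,0,-1,0,0,0.55],[0,0,0,0,0,0]]'
python3 - <<'E'
from h import *
to(459.5,-397,210,.008)
E
```

```text
time_s: 66.05
ee_pos: [659.3, 138.4, 23.3]
orientation: [-0.0, 0.994, 0.112, -0.001]
contact_force: [-0.1, -0.1, -1.4]
grip_width: 72.6
grip_force: 0.0
time_s: 66.8
ee_pos: [661.1, 138.6, 25.9]
orientation: [-0.0, 0.994, 0.112, 0.001]
contact_force: [-0.4, -0.2, 6.0]
grip_width: 32.3
grip_force: 62.7
time_s: 68.18
ee_pos: [661.6, 138.6, 217.5]
orientation: [-0.0, 1.0, 0.004, 0.003]
contact_force: [-0.0, -0.2, -2.5]
grip_width: 32.4
grip_force: 61.9
at [661.6 138.6 217.5] a0 0.008 | shift x -206.6 y 533.8 z 7.5 mm -> units [-10.33  26.69   0.38] | turn 0.00 units
```

```bash
python3 -m pendant '[[-0.385,1,0,0,0,0],[-0.385,1,0,0,0,0],[-0.385,1,0,0,0,0],[-0.385,1,0,0,0,0],[-0.385,1,0,0,0,0],[-0.385,1,0,0,0,0],[-0.385,1,0,0,0,0],[-0.385,1,0,0,0,0],[-0.385,1,0,0,0,0],[-0.385,1,0,0,0,0],[-0.385,1,0,0,0,0],[-0.385,1,0,0,0,0],[-0.385,1,0,0,0,0],[-0.385,1,0,0,0,0],[-0.385,1,0,0,0,0],[-0.385,1,0,0,0,0],[-0.385,1,0,0,0,0],[-0.385,1,0,0,0,0],[-0.385,1,0,0,0,0],[-0.385,1,0,0,0,0]]'
python3 -m pendant '[[-0.385,1,0,0,0,0],[-0.385,1,0,0,0,0],[-0.385,1,0,0,0,0],[-0.385,1,0,0,0,0],[-0.385,1,0,0,0,0],[-0.385,1,0,0,0,0],[-0.3,0.7,0,0,0,0],[0,0,0,0,0,0],[0,0,0,0,0,0]]'
cat >> h.py <<'E'
def held(q,zoff,h,near=120):
    # zoff: TCP z above piece underside; h: piece height; extents of mask in tool frame in its top plane
    w=wr(); s=arm.state(); p=np.array(s['ee_pos']); a=2*np.arctan2(s['orientation'][2],s['orientation'][1]); zt=p[2]-zoff+h
    for m in arm.masks_of('wrist',q):
        ys,xs=np.nonzero(m['region']); P=np.array([onz(w,k,zt)[:2] for k in zip(xs,ys)])-p[:2]
        X=P[:,0]*np.cos(a)+P[:,1]*np.sin(a); Y=-P[:,0]*np.sin(a)+P[:,1]*np.cos(a)
        print(q,'conf %.2f'%m['confidence'],'x ext',np.percentile(X,[1,99]).round(1),'max %.1f'%X.max(),'y(left) ext',np.percentile(Y,[1,99]).round(1), 'front y mean %.1f'%Y[X>X.max()-10].mean())
    return w
E
python3 - <<'E'
from h import *
w=held('bolt_c',25.9,26)
to(459.5,-397,94,.008)
E
```

```text
time_s: 70.68
ee_pos: [508.4, -264.1, 214.4]
orientation: [0.0, 1.0, 0.004, 0.0]
contact_force: [0.3, 0.6, -3.1]
grip_width: 32.2
grip_force: 61.8
time_s: 71.8
ee_pos: [457.9, -396.6, 214.3]
orientation: [-0.0, 1.0, 0.004, 0.0]
contact_force: [-0.4, -0.2, -2.9]
grip_width: 32.1
grip_force: 61.8
bolt_c conf 0.93 x ext [-45.7  73.5] max 74.7 y(left) ext [-16.1  15.2] front y mean -0.7
at [ 458.1 -396.3  214.3] a0 0.008 | shift x 1.4 y 0.7 z 120.3 mm -> units [0.07 0.04 6.02] | turn 0.00 units
```

```bash
python3 -m pendant '[[0.07,0.04,1,0,0,0],[0,0,1,0,0,0],[0,0,1,0,0,0],[0,0,1,0,0,0],[0,0,0.9,0,0,0],[0,0,0.5,0,0,0],[0,0,0.3,0,0,0],[0,0,0.2,0,0,0],[0,0,0.1,0,0,0],[0,0,0,0,0,0]]'
```

```text
time_s: 73.15
ee_pos: [459.4, -398.1, 94.8]
orientation: [0.0, 1.0, 0.004, 0.0]
contact_force: [-0.5, 0.4, -3.0]
grip_width: 32.4
grip_force: 61.8
```

```bash
python3 -m pendant '[[0,-0.03,0.06,0,0,0],[0,0,0,0,0,0]]'
python3 -m pendant '[[0,0,0,0,0,0],[0,0,0,0,0,0],[0,0,0,0,0,0],[0,0,-0.5,0,0,0],[0,0,-1,0,0,0],[0,0,-1,0,0,0],[0,0,-1,0,0,0],[0,0,-1,0,0,0],[0,0,-1,0,0,0],[0,0,-1,0,0,0],[0,0,0,0,0,0],[0,0,0,0,0,0]]' 0.47
python3 - <<'E'
from h import *
w=wr()
r=find('wrist',w,'bolt_c',np.array((459.5,-397)),(.008,),68,60); print(r and np.round(r[:4],3))
to(665,-132,200,.25)
E
```

```text
time_s: 73.4
ee_pos: [459.5, -397.7, 93.9]
orientation: [0.001, 1.0, 0.004, 0.0]
contact_force: [-0.7, 0.6, -1.4]
grip_width: 32.1
grip_force: 62.0
time_s: 74.9
ee_pos: [459.0, -397.1, 223.1]
orientation: [-0.0, 1.0, 0.004, -0.0]
contact_force: [0.2, 0.1, -0.3]
grip_width: 40.1
grip_force: 0.0
[ 4.60776e+02 -3.98386e+02  7.00000e-03  9.08000e-01]
at [ 458.7 -396.7  222.1] a0 0.007 | shift x 208.3 y -263.2 z 22.1 mm -> units [ 10.42 -13.16   1.1 ] | turn -1.74 units
```

```bash
python3 -m pendant '[[0.7,-0.93,0.1,0,0,0],[0.7,-0.93,0.1,0,0,0],[0.7,-0.93,0.1,0,0,0],[0.7,-0.93,0.1,0,0,0],[0.7,-0.93,0.1,0,0,0],[0.7,-0.93,0.1,0,0,0],[0.7,-0.93,0.1,0,0,0],[0.7,-0.93,0.1,0,0,0],[0.7,-0.93,0.1,0,0,0],[0.7,-0.93,0.1,0,0,0],[0.7,-0.93,0.3,0,0,0],[0.7,-0.93,0.4,0,0,0],[0.7,-0.93,0.5,0,0,-0.87],[0.7,-0.93,0.5,0,0,-0.87],[0,0,0,0,0,0],[0,0,0,0,0,0]]' 0.85
python3 - <<'E'
from h import *
w,r=close('padlock_c',(665,-132),.25)
o=ortho(w,665,-132,.25,28,120,80,2.).astype(int).mean(2); 
# width profile of mask in rows along piece axis at top plane
mm=np.zeros((420,560,3),np.uint8); mm[r[4]]=255; w2=dict(w); w2['color']=mm; om=ortho(w2,665,-132,.25,28,120,80,2.)[...,0]>127
for i in range(0,240,12):
    c=np.nonzero(om[i])[0]; print(60-i/2,(40-c[0]/2,40-c[-1]/2) if len(c) else None,end='; ')
print(); to(653.5,-135.6,25,.25)
E
```

```text
time_s: 77.0
ee_pos: [650.9, -134.0, 169.0]
orientation: [0.0, 0.992, 0.124, -0.0]
contact_force: [0.7, 1.0, -0.4]
grip_width: 72.4
grip_force: 0.0
padlock_c [ 6.64794e+02 -1.31667e+02  2.83000e-01  8.22000e-01]
 z 0 centre [ 661.  -132.6] size [87.4 39.4] yaw 0.271 mean [ 658.3 -133.1]
 z 28 centre [ 666.6 -131.1] size [79.2 35.7] yaw 0.271 mean [ 664.1 -131.5]
60.0 None; 54.0 None; 48.0 None; 42.0 None; 36.0 (np.float64(13.5), np.float64(-10.5)); 30.0 (np.float64(16.0), np.float64(-14.0)); 24.0 (np.float64(17.0), np.float64(-13.0)); 18.0 (np.float64(17.0), np.float64(-13.5)); 12.0 (np.float64(18.5), np.float64(-15.0)); 6.0 (np.float64(18.0), np.float64(-16.5)); 0.0 (np.float64(18.0), np.float64(-16.5)); -6.0 (np.float64(18.0), np.float64(-17.5)); -12.0 (np.float64(18.0), np.float64(-18.0)); -18.0 (np.float64(17.5), np.float64(-17.5)); -24.0 (np.float64(16.5), np.float64(-17.0)); -30.0 (np.float64(16.5), np.float64(-18.0)); -36.0 (np.float64(16.0), np.float64(-16.5)); -42.0 None; -48.0 None; -54.0 None; 
at [ 650.9 -134.7  169.7] a0 0.249 | shift x 2.3 y 1.5 z 144.7 mm -> units [0.12 0.07 7.23] | turn -0.01 units
```

```bash
python3 -m pendant '[[0.12,0.04,1,0,0,-0.15],[0,0,1,0,0,0],[0,0,1,0,0,0],[0,0,1,0,0,0],[0,0,1,0,0,0],[0,0,1,0,0,0],[0,0,0.8,0,0,0],[0,0,0.43,0,0,0],[0,0,0,0,0,0]]'
python3 -m pendant '[[0,0,0,0,0,0],[0,0,0,0,0,0],[0,0,0,0,0,0],[0,0,0,0,0,0],[0,0,0,0,0,0],[0,0,0,0,0,0]]' 0.1 60
python3 -m pendant '[[0,0,-0.5,0,0,0],[0,0,-1,0,0,0],[0,0,-1,0,0,0],[0,0,-1,0,0,0],[0,0,-1,0,0,0],[0,0,-1,0,0,0],[0,0,-1,0,0,0],[0,0,-1,0,0,0],[0,0,-1,0,0,1],[0,0,-1,0,0,0.88],[0,0,0,0,0,0],[0,0,0,0,0,0]]'
python3 - <<'E'
from h import *
held('padlock_c',25.5,28)
to(401-12,-298,210,.008)
E
```

```text
time_s: 78.22
ee_pos: [653.0, -133.9, 23.8]
orientation: [-0.0, 0.991, 0.135, -0.001]
contact_force: [0.6, 0.7, -0.1]
grip_width: 72.5
grip_force: 0.0
time_s: 78.97
ee_pos: [654.4, -134.4, 26.0]
orientation: [0.001, 0.991, 0.135, 0.001]
contact_force: [0.5, -0.1, 6.4]
grip_width: 34.4
grip_force: 62.7
time_s: 80.47
ee_pos: [652.9, -133.9, 213.9]
orientation: [-0.0, 1.0, 0.005, -0.001]
contact_force: [-0.2, 0.5, -3.2]
grip_width: 34.5
grip_force: 61.8
padlock_c conf 0.60 x ext [-24.9  52.4] max 53.7 y(left) ext [-17.   16.2] front y mean -0.3
at [ 652.5 -133.8  213. ] a0 0.010 | shift x -265.1 y 161.6 z 3.0 mm -> units [-13.26   8.08   0.15] | turn 0.01 units
```

```bash
python3 -m pendant '[[-0.95,0.578,0,0,0,0],[-0.95,0.578,0,0,0,0],[-0.95,0.578,0,0,0,0],[-0.95,0.578,0,0,0,0],[-0.95,0.578,0,0,0,0],[-0.95,0.578,0,0,0,0],[-0.95,0.578,0,0,0,0],[-0.95,0.578,0,0,0,0],[-0.95,0.578,0,0,0,0],[-0.95,0.578,0,0,0,0],[-0.95,0.578,0,0,0,0],[-0.95,0.578,0,0,0,0],[-0.95,0.578,0,0,0,0],[-0.95,0.578,0,0,0,0],[0,0,0.5,0,0,0],[0,0,0.5,0,0,0],[0,0,0,0,0,0]]'
python3 - <<'E'
from h import *
held('padlock_c',25.8,28)
to(388.4,-298,94,.008)
E
```

```text
time_s: 82.7
ee_pos: [388.4, -297.1, 193.0]
orientation: [-0.001, 1.0, 0.005, -0.001]
contact_force: [-0.2, 0.1, -2.6]
grip_width: 34.3
grip_force: 61.8
padlock_c conf 0.77 x ext [-25.4  52.3] max 53.5 y(left) ext [-16.5  16.9] front y mean 0.3
padlock_c conf 0.22 x ext [  0.4 125.5] max 129.9 y(left) ext [-83.5  30. ] front y mean -70.6
padlock_c conf 0.16 x ext [ 32.4 109.1] max 111.3 y(left) ext [-64.9 -42.7] front y mean -51.9
at [ 389.1 -297.8  194.2] a0 0.010 | shift x -0.7 y 0.2 z 100.2 mm -> units [-0.04  0.01  5.01] | turn 0.01 units
```

```bash
python3 -m pendant '[[-0.04,0,1,0,0,0],[0,0,1,0,0,0],[0,0,1,0,0,0],[0,0,0.8,0,0,0],[0,0,0.5,0,0,0],[0,0,0.3,0,0,0],[0,0,0.2,0,0,0],[0,0,0.15,0,0,0],[0,0,0.07,0,0,0],[0,0,0,0,0,0]]'
python3 -m pendant '[[0,0,0,0,0,0],[0,0,0,0,0,0],[0,0,0,0,0,0],[0,0,-0.5,0,0,0],[0,0,-1,0,0,0],[0,0,-1,0,0,0],[0,0,-1,0,0,0],[0,0,-1,0,0,0],[0,0,-1,0,0,0],[0,0,-1,0,0,0],[0,0,0,0,0,0],[0,0,0,0,0,0]]' 0.49
python3 - <<'E'
from h import *
w=wr()
for q,n in (('padlock_c',(401,-298)),('bolt_c',(459.5,-397))):
    r=find('wrist',w,q,np.array(n),(.008,),68,50); print(q,r and np.round(r[:4],3))
to(674,-40,170,-.26)
E
```

```text
time_s: 84.05
ee_pos: [388.1, -298.4, 94.3]
orientation: [0.0, 1.0, 0.004, 0.0]
contact_force: [-0.4, -0.2, -1.4]
grip_width: 34.4
grip_force: 61.9
time_s: 85.55
ee_pos: [387.8, -298.0, 223.8]
orientation: [-0.0, 1.0, 0.004, -0.0]
contact_force: [0.4, 0.9, -1.5]
grip_width: 42.2
grip_force: 0.0
padlock_c [ 3.99527e+02 -2.98537e+02  2.40000e-02  8.21000e-01]
bolt_c [ 460.038 -399.05     0.       0.847]
at [ 387.5 -297.7  223. ] a0 0.009 | shift x 288.8 y -255.2 z 53.0 mm -> units [ 14.44 -12.76   2.65] | turn 1.93 units
```

Padlock and bolt are in. Now the hinge.

```bash
python3 -m pendant '[[0.96,-0.85,0.05,0,0,0],[0.96,-0.85,0.05,0,0,0],[0.96,-0.85,0.05,0,0,0],[0.96,-0.85,0.05,0,0,0],[0.96,-0.85,0.05,0,0,0],[0.96,-0.85,0.05,0,0,0],[0.96,-0.85,0.05,0,0,0],[0.96,-0.85,0.05,0,0,0],[0.96,-0.85,0.05,0,0,0],[0.96,-0.85,0.2,0,0,0],[0.96,-0.85,0.2,0,0,0],[0.96,-0.85,0.4,0,0,0],[0.96,-0.85,0.4,0,0,0],[0.96,-0.85,0.4,0,0,0.97],[0.96,-0.85,0.4,0,0,0.97],[0,0,0,0,0,0],[0,0,0,0,0,0]]' 0.95
python3 - <<'E'
from h import *
w,r=close('hinge_c',(674,-40),-.26)
to(r[0],r[1],18,r[2])
E
```

```text
time_s: 87.82
ee_pos: [675.2, -43.8, 174.4]
orientation: [0.0, 0.992, -0.13, -0.001]
contact_force: [-0.6, -0.1, 0.2]
grip_width: 80.8
grip_force: 0.0
hinge_c [ 6.74527e+02 -4.06390e+01 -2.47000e-01  9.63000e-01]
 z 0 centre [669.6 -39.5] size [43.4 99.8] yaw -0.243 mean [671.4 -39.6]
 z 24 centre [675.5 -41.3] size [40. 92.] yaw -0.243 mean [677.2 -41.5]
at [675.4 -44.1 175.3] a0 -0.262 | shift x -1.7 y -3.2 z 157.3 mm -> units [-0.09 -0.16  7.86] | turn -0.11 units
```

```bash
python3 -m pendant '[[-0.07,-0.15,1,0,0,-0.11],[0,0,1,0,0,0],[0,0,1,0,0,0],[0,0,1,0,0,0],[0,0,1,0,0,0],[0,0,1,0,0,0],[0,0,1,0,0,0],[0,0,0.5,0,0,0],[0,0,0.33,0,0,0],[0,0,0,0,0,0]]'
python3 -m pendant '[[0,0,0,0,0,0],[0,0,0,0,0,0],[0,0,0,0,0,0],[0,0,0,0,0,0],[0,0,0,0,0,0],[0,0,0,0,0,0]]' 0.1 50
python3 -m pendant '[[0,0,-0.5,0,0,0],[0,0,-1,0,0,0],[0,0,-1,0,0,0],[0,0,-1,0,0,0],[0,0,-1,0,0,0],[0,0,-1,0,0,0],[0,0,-1,0,0,0],[0,0,-1,0,0,0],[0,0,-1,0,0,-1],[0,0,-1,0,0,-0.82],[0,0,0,0,0,0],[0,0,0,0,0,0]]'
python3 - <<'E'
from h import *
held('hinge_c',18.5,24)
to(516.2,-297.1,195,.008)
E
```

```text
time_s: 89.18
ee_pos: [675.3, -40.2, 18.4]
orientation: [0.0, 0.992, -0.123, -0.0]
contact_force: [0.0, 0.3, -0.1]
grip_width: 81.3
grip_force: 0.0
time_s: 89.92
ee_pos: [676.3, -40.2, 19.8]
orientation: [-0.0, 0.992, -0.123, 0.001]
contact_force: [-0.0, 0.5, 5.6]
grip_width: 38.3
grip_force: 51.0
time_s: 91.42
ee_pos: [674.8, -40.1, 207.9]
orientation: [-0.0, 1.0, 0.003, -0.001]
contact_force: [-0.7, 0.5, -2.2]
grip_width: 38.4
grip_force: 50.5
hinge_c conf 0.66 x ext [-41.9  47.7] max 48.5 y(left) ext [-18.3  18.6] front y mean -0.2
at [674.4 -40.  207. ] a0 0.006 | shift x -159.9 y 256.0 z 12.0 mm -> units [-7.99 12.8   0.6 ] | turn -0.01 units
```

```bash
python3 -m pendant '[[-0.62,0.985,0.05,0,0,0],[-0.62,0.985,0.05,0,0,0],[-0.62,0.985,0.05,0,0,0],[-0.62,0.985,0.05,0,0,0],[-0.62,0.985,0.05,0,0,0],[-0.62,0.985,0.05,0,0,0],[-0.62,0.985,0.05,0,0,0],[-0.62,0.985,0.05,0,0,0],[-0.62,0.985,0.05,0,0,0],[-0.62,0.985,0.05,0,0,0],[-0.62,0.985,0.05,0,0,0],[-0.62,0.985,0.05,0,0,0],[-0.62,0.985,0.05,0,0,0],[0,0,0.5,0,0,0],[0,0,0,0,0,0],[0,0,0,0,0,0]]'
python3 - <<'E'
from h import *
w=held('hinge_c',19.5,24)
to(514.7,-297.1,91,.008)
E
```

```text
time_s: 93.52
ee_pos: [516.2, -296.8, 185.3]
orientation: [-0.0, 1.0, 0.004, -0.0]
contact_force: [-0.7, -0.1, -2.7]
grip_width: 38.2
grip_force: 50.5
hinge_c conf 0.84 x ext [-42.3  46.8] max 47.9 y(left) ext [-18.1  18.9] front y mean 0.0
hinge_c conf 0.68 x ext [-64.  75.] max 75.4 y(left) ext [-84.1  30.4] front y mean -22.8
at [ 516.5 -297.   185.8] a0 0.009 | shift x -1.8 y 0.1 z 94.8 mm -> units [-0.09  0.01  4.74] | turn 0.00 units
```

```bash
python3 -m pendant '[[-0.09,0,1,0,0,0],[0,0,1,0,0,0],[0,0,1,0,0,0],[0,0,0.8,0,0,0],[0,0,0.4,0,0,0],[0,0,0.3,0,0,0],[0,0,0.2,0,0,0],[0,0,0.07,0,0,0],[0,0,0,0,0,0],[0,0,0,0,0,0]]'
```

```text
time_s: 94.88
ee_pos: [514.5, -297.7, 90.6]
orientation: [0.0, 1.0, 0.004, 0.0]
contact_force: [0.6, 0.7, -2.4]
grip_width: 38.1
grip_force: 50.5
```

```bash
python3 -m pendant '[[0,0,0.06,0,0,0],[0,0,0.04,0,0,0],[0,0,0,0,0,0]]'
```

```text
time_s: 95.25
ee_pos: [514.2, -297.5, 88.1]
orientation: [-0.0, 1.0, 0.004, -0.0]
contact_force: [-0.1, -0.4, -1.5]
grip_width: 38.2
grip_force: 50.5
```

```bash
python3 -m pendant '[[0,0,0,0,0,0],[0,0,0,0,0,0],[0,0,0,0,0,0],[0,0,-0.3,0,0,0],[0,0,-0.7,0,0,0],[0,0,-1,0,0,0],[0,0,-1,0,0,0],[0,0,-1,0,0,0],[0,0,-1,0,0,0],[-1,0,-1,0,0,0],[-1,0,-1,0,0,0],[-1,0.7,-1,0,0,0],[-1,0.7,0,0,0,0],[-1,0.7,0,0,0,0],[-1,0.4,0,0,0,0],[-1,0,0,0,0,0],[0,0,0,0,0,0],[0,0,0,0,0,0]]' 0.53
python3 - <<'E'
from h import *
w=wr('w11.png'); print(arm.state()['contact_force'])
for q,n in (('padlock_c',(401,-298)),('bolt_c',(459.5,-397)),('hinge_c',(516,-297))):
    r=find('wrist',w,q,np.array(n),(.008,),68,50); print(q,r and np.round(r[:4],3), [ (round(m['confidence'],2),np.round(onz(w,m['pixel'],85)[:2])) for m in arm.masks_of('wrist',q)])
tray(w)
h=cv2.cvtColor(ortho(w,459.4,-347.5,.008,110,200,120,2.),cv2.COLOR_RGB2HSV); m=((h[...,0]<20)&(h[...,1]>170)&(h[...,2]>100)).astype(np.uint8); n,l,s,c=cv2.connectedComponentsWithStats(m); k=1+s[1:,4].argmax(); r=cv2.minAreaRect(np.argwhere(l==k)[:,::-1].astype(np.float32)); print('bar',r,'x',100-r[0][1]/2,'y',60-r[0][0]/2)
E
```

```text
time_s: 97.5
ee_pos: [375.0, -348.4, 248.6]
orientation: [0.0, 1.0, 0.004, 0.0]
contact_force: [-0.1, -0.3, 0.5]
grip_width: 45.3
grip_force: 0.0
[-0.75559402  0.15107563 -0.04522196]
padlock_c [ 4.01274e+02 -2.99045e+02 -2.40000e-02  7.99000e-01] [(0.9, array([ 394., -298.]))]
bolt_c [ 4.60347e+02 -3.98335e+02  4.00000e-03  8.70000e-01] [(0.84, array([ 459., -398.])), (0.2, array([ 343., -341.]))]
hinge_c [ 5.12915e+02 -2.97049e+02 -1.00000e-03  9.62000e-01] [(0.74, array([ 509., -298.])), (0.68, array([ 444., -353.]))]
x=80 y-edges [np.float64(108.0), np.float64(94.0), np.float64(82.0), np.float64(73.0), np.float64(30.0), np.float64(25.0), np.float64(-95.0), np.float64(-107.5)]
x=0 y-edges [np.float64(119.5), np.float64(108.0), np.float64(94.5), np.float64(34.0), np.float64(-21.0), np.float64(-32.5), np.float64(-71.5), np.float64(-94.5)]
x=-60 y-edges [np.float64(94.5), np.float64(81.0), np.float64(71.0), np.float64(31.5), np.float64(-7.5), np.float64(-28.5), np.float64(-71.5), np.float64(-94.5)]
y=70 x-edges [np.float64(103.5), np.float64(8.5), np.float64(-13.0), np.float64(-21.0), np.float64(-45.5), np.float64(-97.0), np.float64(-103.0), np.float64(-121.5)]
y=-60 x-edges [np.float64(102.0), np.float64(79.0), np.float64(73.5), np.float64(64.5), np.float64(-64.5), np.float64(-70.5), np.float64(-80.5), np.float64(-121.5)]
bar ((112.0, 201.0), (234.0, 6.0), 90.0) x -0.5 y 4.0
```

All three pieces fit well at recess height, within about 3 mm, and the tray has not moved. Handing in.

```bash
python3 -c "
from station import arm
print(arm.hand_in())"
```

```text
the job is handed in; nothing more can be done
None
```

The job is handed in at about 97 s: by my measurements everything is in its place (open canister, axe and hammer heads, level tray, then bolt, padlock and hinge), but `hand_in()` gave no verdict, so a pass is not confirmed.

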